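# Dose three grinding balls into the sample cup

## Robot

A 6-joint arm with a two-finger parallel gripper is mounted at the origin on a cart in front of the work surface, level with it; the furniture and walls round the work are solid. World frame = base frame: x ahead of the robot, y to its left, z up, the work surface at z = 0. Lengths are in m, angles in degrees, forces in N, time in s.
With the tool pointing down it reaches from about 0.3 to 0.75 m from the base axis. Payload 8.5 kg.
Tool frame: the origin (TCP) lies on the centre line of the jaws, within the pads' length; the fingertips stand env.tips_ahead ahead of it and the grasp point (between the pads) lies 8 mm behind it (env.tips_ahead is the distance from the TCP to the fingertips, in m); z points along the fingers, y is the direction in which the jaws open and shut (so a half turn about z gives the same grasp; the last joint's range is limited). The gripper opens to 85 mm and grips with 20 to 120 N. Pads are 22 mm wide; open, the fingers measure 114 mm over their backs; the gripper's body (76 mm by 85 mm) begins 54 mm behind the grasp point. The pads swing forward as they close: fully open they stand 13 mm farther back than shut.
Start: joints at [51.549, 21.807, 74.336, -0, 83.858, -12.336], TCP at [0.242, 0.494, 0.242] pointing down, gripper open.
Joint ranges: [-178.18, 178.18], [-50.72, 133.34], [12.68, 142.11], [-81.47, 261.47], [9.98, 163.14], [-165.26, 165.26]. Speed limits (degrees/s): [136.94, 136.94, 180, 180, 180, 180].

## Interface

Orientations are given as a 3x3 rotation matrix whose columns are the frame's x, y, z axes.
In Python, from rig import env gives the robot as it stands.
- The arm moves only by the tool servo_tool, never from a script. Its argument "commands" is a list of rows, each an object with "linear": the shift along the tool's x, y, z in mm, a list of three; "angular": the turn, a rotation vector about the tool's x, y, z in degrees, a list of three; "gripper": the opening, from -1 (shut) to 1 (fully open). In form: [{"linear": [x, y, z], "angular": [rx, ry, rz], "gripper": gripper}, ...]. A call has 1 to 20 rows; each row is the pose to reach, as a shift and turn from the pose commanded when the call began, along the tool's axes at that moment; what a row does not reach only later rows make up. A row lasts 1/10 s, in which the tool goes at most 50 mm and 8.59 degrees, less where a joint would pass 70% of its speed; a pose out of reach is approached as far as the arm can. A call with a gripper value outside its range is refused whole. The fingers move at their own pace and stop on an object; "force" is the grip in N (left out, the last holds). Time passes only in rows, so rows that repeat a pose let the fingers close. It gives the time, the measured TCP pose, the force and the opening at its end, in the units of the state.
- env.observe(): the state, without advancing time (a new reading comes with each control period).
- env.get_image(name): name is "side" or "top"; returns a dict with "frame" (384x512x3 uint8, blue, green, red), "fx", "fy", "cx", "cy" (pixels), "k1" (the pictures are not rectified: a ray, as slopes to the right and down, at radius r is drawn at 1 + k1 r^2 times it, then the intrinsics apply), "cam_to_world" (4x4, takes a point from camera to world coordinates). Camera axes: x right, y up, looking along -z (the intrinsics and any distortion apply to the point x, -y, -z); pixel columns grow to the right and rows downward; lengths in m; the calibration is good to about 2 mm. A picture is of the moment at which its call begins. There is no depth.
- env.close_job(): hands the job in, once; it reports no verdict.
Trained networks look in a picture, given as the dict that the camera call returned (one of the last four; its "shot" number tells which), for a name from the list of things; names that differ only in an ending like _2 or _b are one class to them, and where a whole thing is asked for, a point or a joint stands for the part that bears it (a point fixed in the world has none). Each returns a list of dicts, best first, with "confidence" (0 to 1); they miss things now and then, are a little off and sometimes report something else, mostly with a low value. They report only what shows in the picture. A call takes as long as a camera call. They do not tell look-alikes from the thing itself.
- env.trace(picture, query): "pixels" (384x512 bool, what is visible of it) and "extent" ([left, top, right, bottom] in pixels, round what is visible of it).
The state is a dict: "time_s": time; "q": joint angles; "qvel": joint speeds; "joint_efforts": joint torques, N m; "position": TCP position; "tool_rot": TCP orientation; "ft_force": force on the tool from outside, world axes, zero at the start; "wrist_torque": the same for the moment, N m; "grip_width": finger opening in m.
Only numpy, scipy, OpenCV 4.12 (cv2) and the standard library are available. Lean on these libraries where they do the work, as an engineer would, in place of code of your own. Each camera call takes 0.05 s, during which the arm holds its last target.

## Task

Stand the square sample cup, mouth up, on the worktop with its middle under the open nose of the ball dispenser's chute. Only then pull the dispenser's spring gate out sideways by its upright tab until the tab is level with the tick mark on the bar beside it, so that all three balls run into the cup, and keep it there: the program finishes while the gripper still holds the gate at the mark. Leave everything else where it is.

Things in the scene. Friction and masses are not known exactly. Their poses are not given: they have to be found in the camera images.
- cup: plain square aluminium sample cup, 50x50 mm outside, 92 high, walls 3 mm, floor 3 mm, about 0.1 kg. Origin at the centre of its floor's outside; z points up out of the mouth; it stands mouth up; x and y are square to its sides.
- dispenser: ball dispenser, fixed. Origin on the worktop under the magazine; -x points along the chute (roughly to the robot), +y is the way the gate pulls out, z up. mm: base plate x -43 to 55, y +-50, 12 high; column behind; guide frame x +-23, y +-60, z 154 to 172; clear magazine tube 23 across, collar 33, top z 230. Open chute 25 wide, falling 28 degrees to -x, sides 10 high, ending in a nose with a flap across it, x -92, z 100 to 122.
- chute_lip (a point): end of the chute's floor, where the balls leave it, 102 mm above the worktop (the floor's underside there is about 98 mm up: the upright cup passes beneath)
- cup_spot (a point): point on the worktop, 12 mm out from below the chute lip, where the middle of the cup should stand: the flap of the chute's nose turns the balls down there; the nose's opening is 20x19 mm, its lowest edge 100 mm up
- gate (a joint): how far the spring gate is pulled out (m): 0 shut (start), 0.030 at the mark, where the gate's hole lies under the magazine; 0.045 stop, where the hole has gone past. Slides along dispenser +y; the spring pulls it back with 3.6 N at 0 and 7.2 N at the mark.
- grip_tab (a point): point in the gate's upright flat grip tab, moves with the gate. Tab 12 mm thick (dispenser x), 18 mm wide (dispenser y), from 165 to 215 mm above the worktop; this point is on its centre line, 195 mm up.
- mark (a point): small upright tick on the pointer bar beside the tab (fixed, 167 mm up, 20 mm to -x of the tab's path); the middle of the tab is level with it, along dispenser y, at the mark
- ball0_center (a point): centre of steel ball 1 of 3, 14 mm in diameter, stacked in the magazine tube on the gate at the start
- ball1_center (a point): centre of steel ball 2 of 3, 14 mm in diameter, stacked in the magazine tube on the gate at the start
- ball2_center (a point): centre of steel ball 3 of 3, 14 mm in diameter, stacked in the magazine tube on the gate at the start
- eyepiece_10: bystander: black eyepiece standing, 37 mm across, 44 high; origin under its middle
- vial_1: bystander: small screw vial standing, 22 mm across, 47 high; origin under its middle
- petri_dish_a: bystander: round dish with lid, 60 mm across, 14 high; origin under its middle
- objective_can: bystander: round can with black screw top, 34 mm across, 59 high; origin under its middle
- lens_spray: bystander: slim pump spray bottle, 31 mm across, 104 high; origin under its middle
- screwdriver_ph0: bystander: small screwdriver lying along its own y axis, 156 long, 11 high; origin under its middle
Things that resemble listed ones, but are neither listed nor needed, are in the scene too. What is shaped like the cup but green or pink is not meant.

How it is judged (in metres and radians):
On the way, in this order (a step that is already met when the one before it is completed fails the run):
1. the cup stands mouth up under the chute's nose, gate still shut (angle between cup's own z axis and vertical below 0.1 rad and height (world z) of cup below 0.006 m and horizontal distance between cup and cup_spot below 0.02 m and value of joint gate below 0.01 m), for 0.2 s.
2. the gate is pulled to the mark (value of joint gate between 0.026 and 0.034 m), for 0.2 s.
At the end, for the whole second after the job is handed in: The cup stands upright on the worktop under the chute's nose (middle within 20 mm of the spot), all three balls are inside it, and the robot still holds the gate (at least 1 N) at rest within 4 mm of the mark (all of step 2 and z of ball0_center in the frame of cup between 0.004 and 0.086 m and x of ball0_center in the frame of cup between -0.022 and 0.022 m and y of ball0_center in the frame of cup between -0.022 and 0.022 m and z of ball1_center in the frame of cup between 0.004 and 0.086 m and x of ball1_center in the frame of cup between -0.022 and 0.022 m and y of ball1_center in the frame of cup between -0.022 and 0.022 m and z of ball2_center in the frame of cup between 0.004 and 0.086 m and x of ball2_center in the frame of cup between -0.022 and 0.022 m and y of ball2_center in the frame of cup between -0.022 and 0.022 m and angle between cup's own z axis and vertical below 0.1 rad and height (world z) of cup below 0.006 m and horizontal distance between cup and cup_spot below 0.02 m and contact force between any of the fingers, the arm and gate above 1 N and velocity of joint gate between -0.01 and 0.01 m/s and linear speed of cup below 0.02 m/s); the arm keeps its last pose, push and grip.
It fails at once if the gate is opened (over 18 mm) with no upright cup under the chute's nose (value of joint gate above 0.018 m and (angle between cup's own z axis and vertical above 0.3 rad or horizontal distance between cup and cup_spot above 0.03 m)).
It fails at once if a bystander is shifted by more than 25 mm or knocked over (distance of any of eyepiece_10, vial_1, petri_dish_a, objective_can, lens_spray, screwdriver_ph0 from where it was at the start of the episode above 0.025 m or angle between any of eyepiece_10, vial_1, petri_dish_a, objective_can, lens_spray, screwdriver_ph0's own z axis and vertical above 0.6 rad).
It also fails if it takes over 54 s, if anything falls off the work surface, if the arm or the gripper's body presses on something with over 40 N, if the wrist force passes 120 N, or if a joint passes its speed limit or range.

## Working session

There is one attempt and no reset: what is moved stays moved. The work goes in short steps, Python scripts to look and compute and a tool call to move; the robot and the scene stay as the last step left them, time stands still between calls to the robot, and variables do not carry over. Pictures are saved under pics/ and viewed, and the job is handed in when it is done.

Besides the shell and the picture viewer there is one more tool, called after ">>>" as name(argument=value, ...), one argument or row to a line, values as JSON. servo_tool: Moves the arm, as the interface text tells. Its arguments: {"type":"object","properties":{"commands":{"type":"array","items":{"type":"object","properties":{"linear":{"type":"array","items":{"type":"number"}},"angular":{"type":"array","items":{"type":"number"}},"gripper":{"type":"number"}}}},"force":{"type":"number"}},"required":["commands"]}

```bash
ls; mkdir -p pics
cat > h.py <<'E'
import numpy as np, cv2
from rig import env
def shot(n,tag):
    p=env.get_image(n); cv2.imwrite(f'pics/{tag}.png',p['frame']); return p
def ray(p,u,v):
    x=(u-p['cx'])/p['fx']; y=(v-p['cy'])/p['fy']
    k=p['k1']; X,Y=x,y
    for _ in range(20):
        s=1+k*(X*X+Y*Y); X,Y=x/s,y/s
    T=np.array(p['cam_to_world']); d=T[:3,:3]@np.array([X,-Y,-1]); return T[:3,3],d
def onz(p,u,v,z):
    o,d=ray(p,u,v); return o+d*(z-o[2])/d[2]
def proj(p,P):
    T=np.array(p['cam_to_world']); c=T[:3,:3].T@(np.array(P)-T[:3,3])
    x,y=c[0]/-c[2],-c[1]/-c[2]; s=1+p['k1']*(x*x+y*y)
    return np.array([p['fx']*x*s+p['cx'],p['fy']*y*s+p['cy']])
E
python3 - <<'E'
from h import *
o=env.observe(); print({k:np.round(v,3).tolist() for k,v in o.items()}, env.tips_ahead)
for n in ['side','top']:
    p=shot(n,n+'0'); print(n,p['fx'],p['k1'],np.round(p['cam_to_world'],3).tolist())
    for q in ['cup','dispenser','gate','eyepiece_10','vial_1','petri_dish_a','objective_can','lens_spray','screwdriver_ph0']:
        for r in env.trace(p,q)[:5]:
            print(q,round(r['confidence'],2),np.round(r['extent'],0).tolist())
E
```

```text
pics
{'time_s': 0.0, 'q': [51.547, 21.843, 74.386, 0.001, 83.859, -12.334], 'qvel': [0.035, 0.066, 0.089, 0.1, -0.075, -0.014], 'joint_efforts': [-0.001, -44.846, -23.128, -0.0, 0.005, -0.0], 'position': [0.242, 0.494, 0.242], 'tool_rot': [[-0.898, 0.44, -0.001], [0.44, 0.898, -0.001], [0.0, -0.001, -1.0]], 'ft_force': [-0.739, 0.401, -0.487], 'wrist_torque': [-0.013, 0.028, -0.084], 'grip_width': 0.085} 0.011
side 479.55153121341294 -0.08709513511288793 [[0.979, 0.136, -0.15, 0.255], [-0.202, 0.59, -0.782, -1.303], [-0.017, 0.796, 0.605, 1.014], [0.0, 0.0, 0.0, 1.0]]
cup 0.97 [231.0, 222.0, 250.0, 254.0]
cup 0.81 [240.0, 250.0, 267.0, 288.0]
cup 0.71 [230.0, 276.0, 256.0, 316.0]
cup 0.2 [292.0, 193.0, 315.0, 243.0]
dispenser 0.63 [269.0, 191.0, 321.0, 283.0]
gate 0.55 [292.0, 192.0, 315.0, 240.0]
vial_1 0.53 [226.0, 154.0, 231.0, 166.0]
petri_dish_a 0.66 [230.0, 195.0, 248.0, 208.0]
objective_can 0.84 [303.0, 287.0, 313.0, 311.0]
objective_can 0.61 [270.0, 191.0, 323.0, 282.0]
objective_can 0.55 [241.0, 248.0, 266.0, 287.0]
lens_spray 0.89 [319.0, 283.0, 332.0, 316.0]
screwdriver_ph0 0.56 [231.0, 193.0, 243.0, 205.0]
screwdriver_ph0 0.5 [215.0, 204.0, 222.0, 218.0]
top 499.68993906435617 -0.10845794382093259 [[-0.017, 0.997, -0.082, 0.341], [-1.0, -0.015, 0.02, -0.157], [0.019, 0.082, 0.996, 1.694], [0.0, 0.0, 0.0, 1.0]]
cup 0.67 [338.0, 219.0, 358.0, 239.0]
cup 0.58 [313.0, 208.0, 332.0, 226.0]
dispenser 0.8 [297.0, 153.0, 338.0, 192.0]
gate 0.62 [294.0, 162.0, 338.0, 172.0]
eyepiece_10 0.61 [165.0, 210.0, 181.0, 223.0]
vial_1 0.6 [142.0, 205.0, 147.0, 212.0]
petri_dish_a 0.81 [205.0, 205.0, 224.0, 222.0]
objective_can 0.52 [348.0, 174.0, 362.0, 187.0]
lens_spray 0.68 [358.0, 158.0, 366.0, 175.0]
```

Run:
```python
import cv2
a=cv2.imread('pics/side0.png')[140:330,190:380]; cv2.imwrite('pics/side0c.png',cv2.resize(a,None,fx=3.1,fy=3.1,interpolation=cv2.INTER_CUBIC))
a=cv2.imread('pics/top0.png')[130:270,130:390]; cv2.imwrite('pics/top0c.png',cv2.resize(a,None,fx=3,fy=3,interpolation=cv2.INTER_CUBIC))
```

```text
(no output)
```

View pics/side0c.png

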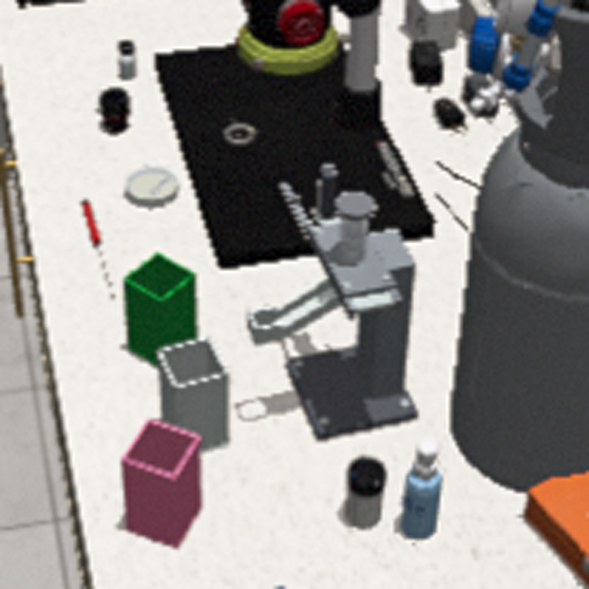

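View pics/top0c.png

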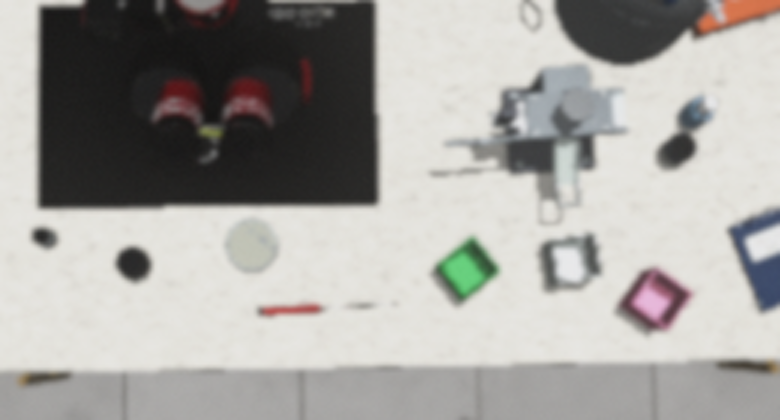

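View pics/side0.png

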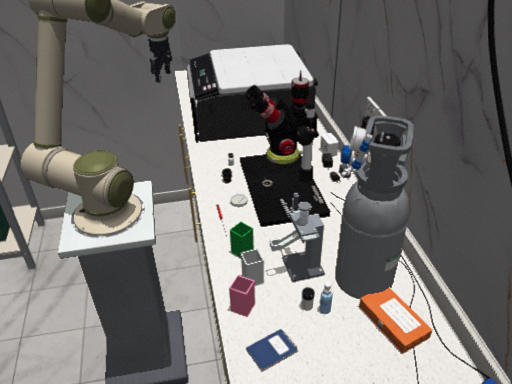

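View pics/top0.png

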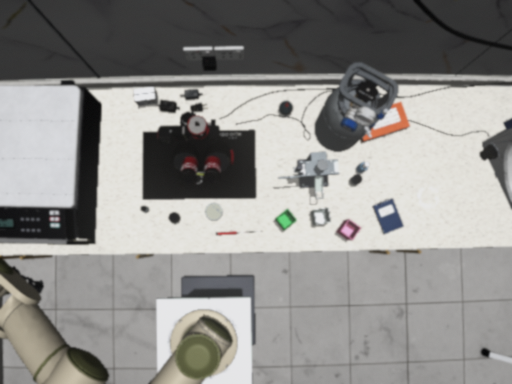

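Run:
```python
import cv2
a=cv2.imread('pics/side0.png'); 
def c(a,y0,y1,x0,x1,f,n): cv2.imwrite(f'pics/{n}.png',cv2.resize(a[y0:y1,x0:x1],None,fx=f,fy=f,interpolation=cv2.INTER_CUBIC))
c(a,190,290,232,332,6,'s1')
b=cv2.imread('pics/top0.png'); c(b,145,235,270,370,6,'t1')
```

```text
(no output)
```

View pics/s1.png

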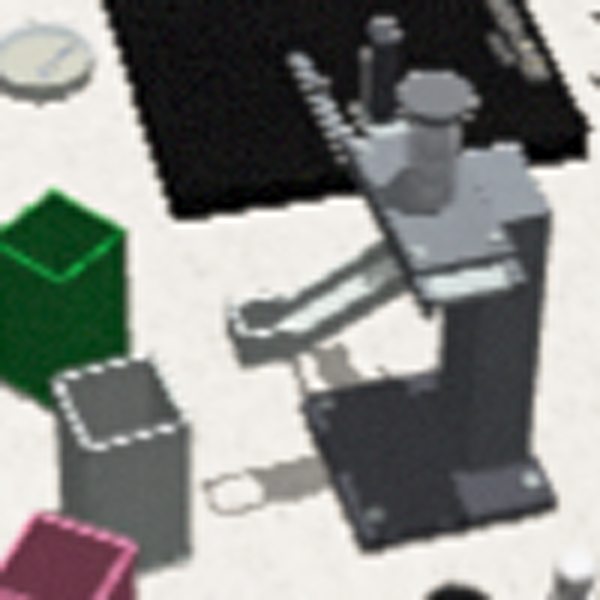

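View pics/t1.png

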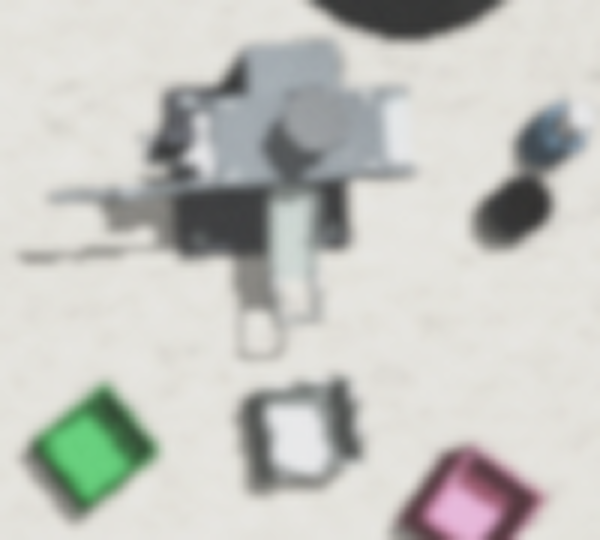

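```bash
cat > fit.py <<'E'
from h import *
from scipy.optimize import least_squares
ps=env.get_image('side'); pt=env.get_image('top')
def W(X,P):
    c,s=np.cos(X[2]),np.sin(X[2]); P=np.array(P)/1000.
    return [X[0]+c*P[0]-s*P[1],X[1]+s*P[0]+c*P[1],P[2]]
S=lambda u,v:(ps,np.array([232+(u+.5)/6-.5,190+(v+.5)/6-.5]))
Tp=lambda u,v:(pt,np.array([270+(u+.5)/6-.5,145+(v+.5)/6-.5]))
def fit(obs,x0,sc=True):
    f=lambda X:np.concatenate([proj(o[0],W(X,P))-o[1] for P,o in obs])
    r=least_squares(f,x0,loss='soft_l1'); print(np.round(r.x,4),np.round(r.fun.reshape(-1,2),1).tolist()); return r.x
# rough
print(onz(pt,270+312/6,145+125/6,.23), onz(ps,232+437/6,190+95/6,.23), onz(pt,270+300/6,145+435/6,.05),onz(ps,232+122/6,190+402/6,.092))
D=[((-43,-50,12),S(365,540)),((-43,50,12),S(305,398)),((0,0,230),S(437,97)),((0,0,230),Tp(315,125)),((-43,50,12),Tp(180,250)),((-43,-50,12),Tp(348,243)),
   ((-23,-60,172),Tp(412,172)),((23,-60,172),Tp(405,92))]
d=fit(D,[.5,-.35,0])
C=[((a,b,92),S(*uv)) for (a,b),uv in zip([(-25,25),(25,25),(25,-25),(-25,-25)],[(52,378),(150,357),(190,425),(95,447)])]
c=fit(C,[.35,-.35,0])
np.save('d.npy',d);np.save('c.npy',c)
for n,p,(y0,y1,x0,x1) in [('so',ps,(190,290,232,332)),('to',pt,(145,235,270,370))]:
    im=cv2.resize(p['frame'][y0:y1,x0:x1],None,fx=6,fy=6,interpolation=cv2.INTER_CUBIC)
    def L(X,pts,col):
        q=np.array([(proj(p,W(X,P))-[x0,y0]+.5)*6-.5 for P in pts]).round().astype(int); cv2.polylines(im,[q.reshape(-1,1,2)],True,col,1)
    for z in(0,92): L(c,[(-25,-25,z),(25,-25,z),(25,25,z),(-25,25,z)],(0,0,255))
    for z in(0,12): L(d,[(-43,-50,z),(55,-50,z),(55,50,z),(-43,50,z)],(0,255,0))
    for z in (154,172): L(d,[(-23,-60,z),(23,-60,z),(23,60,z),(-23,60,z)],(255,0,0))
    L(d,[(16.5*np.cos(t),16.5*np.sin(t),230) for t in np.arange(0,6.3,.3)],(0,255,255))
    for z in(100,122): L(d,[(-92,-12,z),(-92,12,z),(-72,12,z),(-72,-12,z)],(255,0,255))
    for y in (60,70,80):
        L(d,[(0,y,165),(0,y,215)],(0,160,255))
    cv2.imwrite(f'pics/{n}.png',im)
E
python3 fit.py
```

```text
[ 0.55476977 -0.37783202  0.23      ] [ 0.56155802 -0.38409185  0.23      ] [ 0.40889304 -0.39351027  0.05      ] [ 0.41675945 -0.40063641  0.092     ]
[ 0.5611 -0.3791  0.033 ] [[-1.0, -0.5], [-0.9, -1.5], [-0.3, -1.1], [0.3, -1.7], [-0.5, 0.4], [0.8, 0.1], [1.1, -0.2], [1.3, -1.6]]
[ 0.4159 -0.3982  0.1652] [[-0.3, 0.2], [0.5, -1.1], [0.7, -0.3], [-1.1, 1.1]]
```

```bash
sleep 1
```

```text
(no output)
```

View pics/so.png

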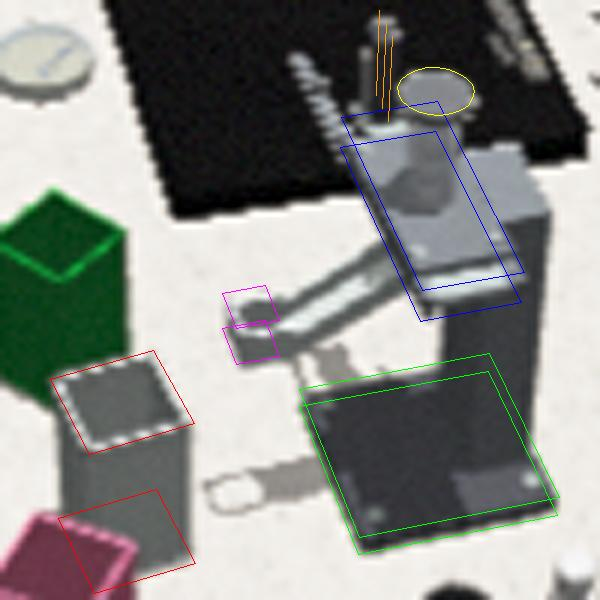

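View pics/to.png

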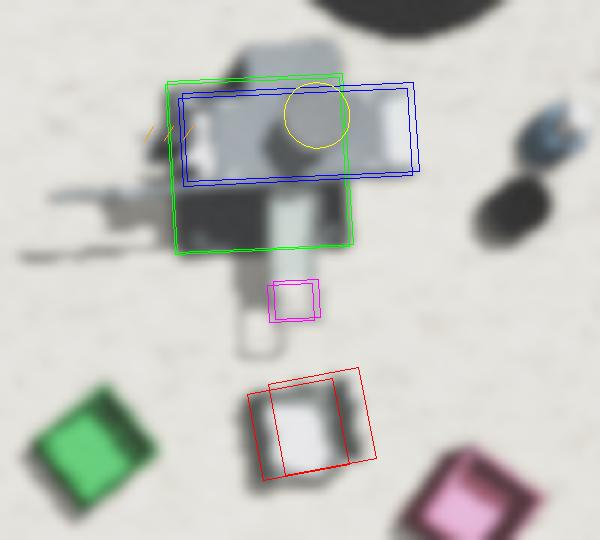

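Run:
```python
from h import *
ps=env.get_image('side'); pt=env.get_image('top')
ims=[]
for n,p,(y0,y1,x0,x1) in [('a',ps,(186,216,276,316)),('b',pt,(150,180,274,314))]:
    im=cv2.resize(p['frame'][y0:y1,x0:x1],None,fx=14,fy=14,interpolation=cv2.INTER_LANCZOS4)
    im=cv2.convertScaleAbs(im,alpha=1.5,beta=10)
    for k in range(0,40,5): cv2.putText(im,str(x0+k),(k*14,10),0,.35,(0,0,255))
    for k in range(0,30,5): cv2.putText(im,str(y0+k),(0,k*14+10),0,.35,(0,0,255))
    cv2.imwrite(f'pics/tab_{n}.png',im)
for n,p in (('s',ps),('t',pt)):
  for q in ['gate','grip_tab','mark']:
    try:
      for r in env.trace(p,q)[:3]: print(n,q,round(r['confidence'],2),np.round(r['extent']).tolist())
    except Exception as e: print(q,e)
```

```text
s gate 0.64 [292.0, 193.0, 317.0, 240.0]
s grip_tab 0.61 [231.0, 195.0, 245.0, 206.0]
s grip_tab 0.44 [296.0, 195.0, 315.0, 244.0]
s mark 0.8 [273.0, 193.0, 322.0, 281.0]
t gate 0.61 [294.0, 159.0, 338.0, 171.0]
t grip_tab 0.59 [294.0, 161.0, 341.0, 172.0]
t mark 0.93 [294.0, 153.0, 338.0, 192.0]
t mark 0.22 [167.0, 213.0, 181.0, 223.0]
t mark 0.2 [311.0, 208.0, 330.0, 229.0]
```

View pics/tab_a.png

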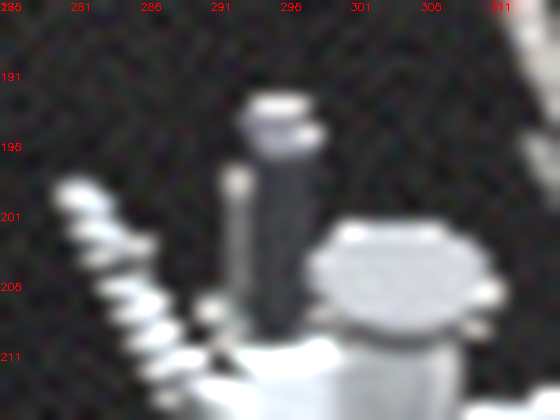

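View pics/tab_b.png

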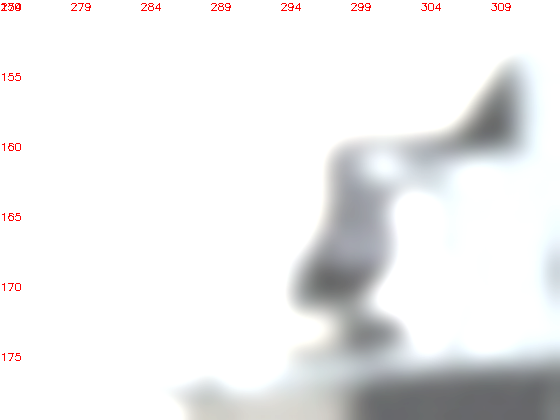

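Run:
```python
from h import *
from fit import W,ps,pt
d=np.load('d.npy')
def loc(P):
    v=np.array(P[:2])-d[:2]; c,s=np.cos(d[2]),np.sin(d[2]); return np.round([1000*(c*v[0]+s*v[1]),1000*(-s*v[0]+c*v[1])],1)
for nm,p,u,v,z in [('tabtop',ps,295.8,194.5,.215),('tabfront base',ps,295.5,209.5,.172),('collar',ps,305,205,.23),('tickthin top',ps,292.5,198,.18),('bar end',ps,281,198.5,.167),('bar bit',ps,285.5,202.5,.17),('T tab top?',pt,299.5,166,.215),('T tab',pt,298,169.5,.215),('Tbar end',pt,278.5,177.3,.167)]:
    P=onz(p,u,v,z); print(nm,np.round(P,4),loc(P))
for y in range(60,90,5): print(y,proj(ps,W(d,(0,y,215))),proj(pt,W(d,(0,y,215))),proj(pt,W(d,(0,y,165))))
```

```text
[ 0.55476977 -0.37783202  0.23      ] [ 0.56155802 -0.38409185  0.23      ] [ 0.40889304 -0.39351027  0.05      ] [ 0.41675945 -0.40063641  0.092     ]
[ 0.5611 -0.3791  0.033 ] [[-1.0, -0.5], [-0.9, -1.5], [-0.3, -1.1], [0.3, -1.7], [-0.5, 0.4], [0.8, 0.1], [1.1, -0.2], [1.3, -1.6]]
[ 0.4159 -0.3982  0.1652] [[-0.3, 0.2], [0.5, -1.1], [0.7, -0.3], [-1.1, 1.1]]
tabtop [ 0.5573 -0.3141  0.215 ] [-1.7 65.1]
tabfront base [ 0.5548 -0.3257  0.172 ] [-4.6 53.6]
collar [ 0.5629 -0.3809  0.23  ] [ 1.8 -1.8]
tickthin top [ 0.5572 -0.2841  0.18  ] [-0.8 95.1]
bar end [ 0.5294 -0.2631  0.167 ] [-27.9 117. ]
bar bit [ 0.5363 -0.2873  0.17  ] [-21.8  92.6]
T tab top? [ 0.5573 -0.3123  0.215 ] [-1.6 66.9]
T tab [ 0.5468 -0.3076  0.215 ] [-12.  72.]
Tbar end [ 0.5301 -0.2516  0.167 ] [-26.9 128.5]
60 [296.9653428  195.52409234] [301.75951317 165.36087482] [300.05845742 167.74558151]
65 [296.41110714 194.43262241] [300.09886312 165.43655258] [298.45082795 167.8192279 ]
70 [295.86009626 193.34759069] [298.43765118 165.51233139] [296.84268382 167.89296324]
75 [295.31228395 192.268944  ] [296.7758892  165.58821074] [295.2340358  167.96678706]
80 [294.76764428 191.19662971] [295.11358909 165.66419011] [293.62489469 168.04069889]
85 [294.22615155 190.13059574] [293.45076274 165.74026897] [292.01527127 168.11469825]
```

Run:
```python
from h import *
pt=env.get_image('top');ps=env.get_image('side')
for u,v in [(186,178),(190,172),(198,184),(214,172)]:
    print(u,v,[np.round(onz(pt,u,v,z),3).tolist() for z in (.2,.3)])
print(onz(pt,286,220,.092),onz(pt,347,230,.092))
print([np.round(onz(ps,u,v,0.3),3).tolist() for u,v in ((250,90),(270,118))])
```

```text
186 178 [[0.528, 0.029, 0.2], [0.515, 0.017, 0.3]]
190 172 [[0.546, 0.017, 0.2], [0.532, 0.005, 0.3]]
198 184 [[0.509, -0.007, 0.2], [0.498, -0.017, 0.3]]
214 172 [[0.545, -0.055, 0.2], [0.531, -0.062, 0.3]]
[ 0.40096208 -0.27755062  0.092     ] [ 0.36531325 -0.4740626   0.092     ]
[[0.529, 0.178, 0.3], [0.551, -0.031, 0.3]]
```

```bash
cat >> h.py <<'E'
from scipy.spatial.transform import Rotation as Ro
def ori(phi,tilt,sgn=-1):
    f,t=np.radians([phi,tilt]); z=np.array([np.sin(t)*np.cos(f),np.sin(t)*np.sin(f),-np.cos(t)])
    y=sgn*np.array([-np.sin(f),np.cos(f),0]); return np.c_[np.cross(y,z),y,z]
def go(p,R=None):
    o=env.observe(); R0=np.array(o['tool_rot']); p0=np.array(o['position'])
    R=R0 if R is None else R
    print('lin',np.round(1000*R0.T@(np.array(p)-p0),1).tolist(),'ang',np.round(np.degrees(Ro.from_matrix(R0.T@R).as_rotvec()),2).tolist())
def st():
    o=env.observe(); print({k:np.round(o[k],3).tolist() for k in('time_s','q','position','tool_rot','ft_force','grip_width')})
E
python3 - <<'E'
from h import *
go([.36,0,.28],ori(0,0)); go([.33,-.40,.25],ori(9.5,0)); go([.36,0,.28],ori(90,0,1))
E
```

```text
lin [-323.2, -391.5, -37.7] ang [-0.0, 0.0, 153.89]
lin [-472.4, -763.9, -7.7] ang [-0.0, 0.0, 144.39]
lin [-323.2, -391.5, -37.7] ang [-0.0, -0.0, -116.11]
```

>>> servo_tool(
  commands=[
    {"linear": [-323,-391,-38],"angular": [0,0,90],"gripper": 1},
    {"linear": [-323,-391,-38],"angular": [0,0,90],"gripper": 1},
    {"linear": [-323,-391,-38],"angular": [0,0,90],"gripper": 1},
    {"linear": [-323,-391,-38],"angular": [0,0,90],"gripper": 1},
    {"linear": [-323,-391,-38],"angular": [0,0,90],"gripper": 1},
    {"linear": [-323,-391,-38],"angular": [0,0,90],"gripper": 1},
    {"linear": [-323,-391,-38],"angular": [0,0,90],"gripper": 1},
    {"linear": [-323,-391,-38],"angular": [0,0,90],"gripper": 1},
    {"linear": [-323,-391,-38],"angular": [0,0,90],"gripper": 1},
    {"linear": [-323,-391,-38],"angular": [0,0,90],"gripper": 1},
    {"linear": [-472,-764,-8],"angular": [0,0,144],"gripper": 1},
    {"linear": [-472,-764,-8],"angular": [0,0,144],"gripper": 1},
    {"linear": [-472,-764,-8],"angular": [0,0,144],"gripper": 1},
    {"linear": [-472,-764,-8],"angular": [0,0,144],"gripper": 1},
    {"linear": [-472,-764,-8],"angular": [0,0,144],"gripper": 1},
    {"linear": [-472,-764,-8],"angular": [0,0,144],"gripper": 1},
    {"linear": [-472,-764,-8],"angular": [0,0,144],"gripper": 1},
    {"linear": [-472,-764,-8],"angular": [0,0,144],"gripper": 1},
    {"linear": [-472,-764,-8],"angular": [0,0,144],"gripper": 1},
    {"linear": [-472,-764,-8],"angular": [0,0,144],"gripper": 1},
  ],
)

```text
time_s: 3.7
position: [0.3292, -0.4011, 0.2496]
tool_rot: [[0.985, 0.17, -0.001], [0.17, -0.985, 0.001], [-0.0, -0.001, -1.0]]
ft_force: [0.1, 0.7, -0.3]
grip_width: 0.0854
```

Run:
```python
from h import *
st(); go([.29,-.42,.20],ori(9.5,45))
```

```text
{'time_s': 3.7, 'q': [-63.716, 18.399, 78.38, 0.003, 83.293, 16.506], 'position': [0.329, -0.401, 0.25], 'tool_rot': [[0.985, 0.17, -0.001], [0.17, -0.985, 0.001], [-0.0, -0.001, -1.0]], 'ft_force': [0.095, 0.674, -0.277], 'grip_width': 0.085}
lin [-41.8, 12.0, 49.6] ang [-0.17, 45.02, 0.24]
```

>>> servo_tool(
  commands=[
    {"linear": [-20,6,0],"angular": [0,8,0],"gripper": 1},
    {"linear": [-30,10,0],"angular": [0,16,0],"gripper": 1},
    {"linear": [-42,12,0],"angular": [0,24,0],"gripper": 1},
    {"linear": [-42,12,0],"angular": [0,32,0],"gripper": 1},
    {"linear": [-42,12,0],"angular": [0,40,0],"gripper": 1},
    {"linear": [-42,12,0],"angular": [0,45,0],"gripper": 1},
    {"linear": [-42,12,0],"angular": [0,45,0],"gripper": 1},
    {"linear": [-42,12,0],"angular": [0,45,0],"gripper": 1},
    {"linear": [-42,12,0],"angular": [0,45,0],"gripper": 1},
  ],
)

```text
time_s: 4.6
position: [0.2911, -0.4183, 0.251]
tool_rot: [[0.698, 0.173, 0.695], [0.124, -0.985, 0.121], [0.706, 0.001, -0.708]]
ft_force: [0.5, 0.7, -0.1]
grip_width: 0.0854
```

Run:
```python
from h import *
st(); p=shot('side','side1')
cv2.imwrite('pics/side1c.png',cv2.resize(p['frame'][60:330,60:360],None,fx=2.2,fy=2.2))
```

```text
{'time_s': 4.6, 'q': [-89.718, 16.853, 93.488, 44.611, 82.207, -21.193], 'position': [0.291, -0.418, 0.251], 'tool_rot': [[0.698, 0.173, 0.695], [0.124, -0.985, 0.121], [0.706, 0.001, -0.708]], 'ft_force': [0.496, 0.684, -0.051], 'grip_width': 0.085}
```

View pics/side1c.png

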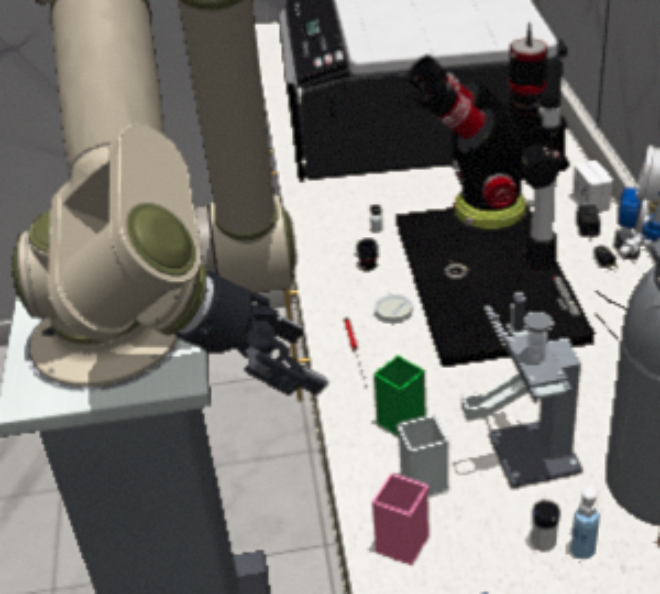

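Run:
```python
from h import *
st()
ps=env.get_image('side');pt=env.get_image('top')
R=np.array(env.observe()['tool_rot']);t=np.array(env.observe()['position'])
im=cv2.resize(ps['frame'][190:260,150:230],None,fx=7,fy=7,interpolation=cv2.INTER_CUBIC)
for k in (t,t+R@[0,0,.011],t+R@[0,.043,0.0],t+R@[0,-.043,0]):
    q=(proj(ps,k)-[150,190]+.5)*7; cv2.circle(im,tuple(q.astype(int)),4,(0,0,255),-1)
cv2.imwrite('pics/cal.png',im)
s=ps['frame'][270:322,222:262]; cv2.imwrite('pics/pink_s.png',cv2.resize(s,None,fx=11,fy=11,interpolation=cv2.INTER_CUBIC))
im=cv2.resize(pt['frame'][200:245,300:365],None,fx=11,fy=11,interpolation=cv2.INTER_CUBIC)
cv2.imwrite('pics/gp_t.png',im)
```

```text
{'time_s': 4.65, 'q': [-89.726, 16.863, 93.485, 44.629, 82.21, -21.213], 'position': [0.291, -0.418, 0.251], 'tool_rot': [[0.697, 0.173, 0.695], [0.124, -0.985, 0.121], [0.706, 0.001, -0.708]], 'ft_force': [-0.413, -0.757, -0.518], 'grip_width': 0.086}
```

View pics/cal.png

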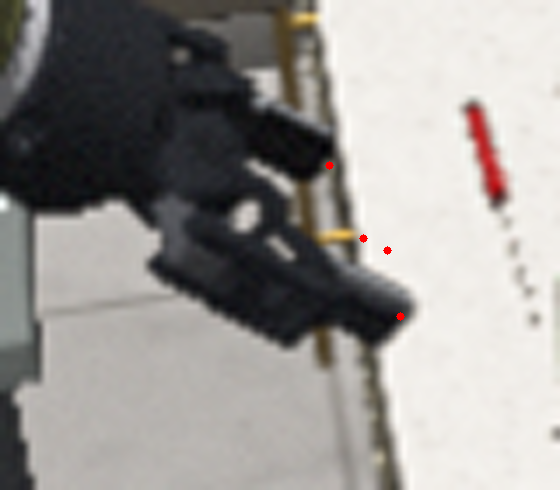

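View pics/pink_s.png

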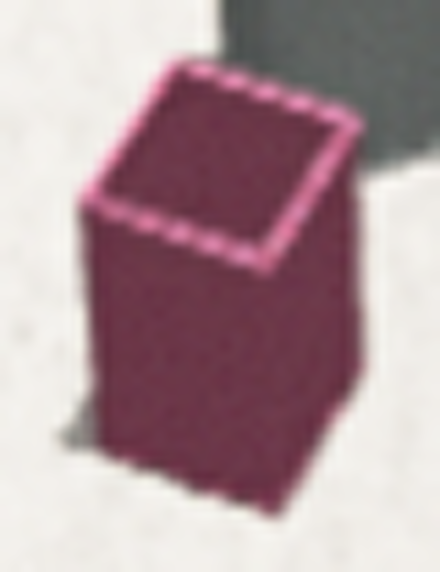

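View pics/gp_t.png

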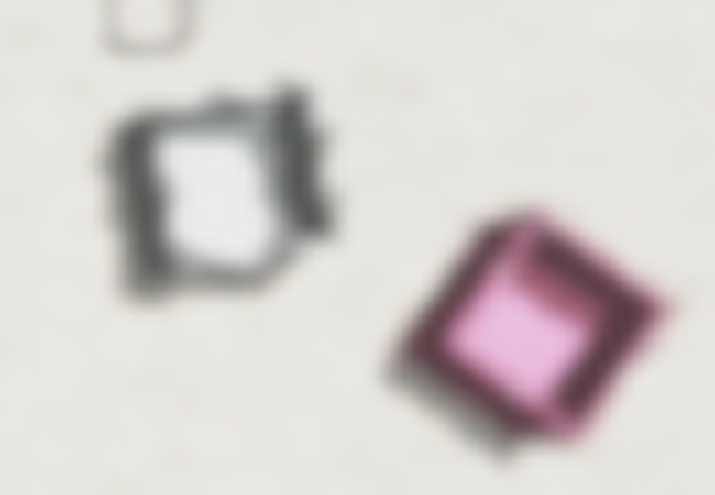

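Run:
```python
from h import *
ps=env.get_image('side');pt=env.get_image('top')
c=np.load('c.npy')
a,b=np.cos(c[2]),np.sin(c[2])
def loc(P): v=P[:2]-c[:2]; return np.round([1000*(a*v[0]+b*v[1]),1000*(-b*v[0]+a*v[1])],1)
for u,v in [(175,62),(360,118),(268,268),(85,200)]:
    P=onz(ps,222+(u+.5)/11-.5,270+(v+.5)/11-.5,.092); print('pink',np.round(P,3),'in cup frame',loc(P))
for u,v in [(530,208),(668,305),(570,440)]:
    P=onz(pt,300+(u+.5)/11-.5,200+(v+.5)/11-.5,.092); print('pink top',np.round(P,3),loc(P))
for u,v in [(295,85),(330,235),(150,115)]:
    P=onz(pt,300+(u+.5)/11-.5,200+(v+.5)/11-.5,.092); print('grey top rim?',np.round(P,3),loc(P))
for u,v in [(145,300),(112,150)]:
    P=onz(pt,300+(u+.5)/11-.5,200+(v+.5)/11-.5,.0); print('grey top bottom?',np.round(P,3),loc(P))
```

```text
pink [ 0.366 -0.457  0.092] in cup frame [-58.7 -49.7]
pink [ 0.405 -0.483  0.092] in cup frame [-24.6 -82.4]
pink [ 0.376 -0.523  0.092] in cup frame [ -60.1 -116.7]
pink [ 0.339 -0.494  0.092] in cup frame [-92.  -82.2]
pink top [ 0.403 -0.478  0.092] [-26.2 -76.1]
pink top [ 0.373 -0.518  0.092] [ -61.7 -110.8]
pink top [ 0.334 -0.487  0.092] [-95.1 -74.6]
grey top rim? [ 0.44  -0.409  0.092] [ 21.8 -14.6]
grey top rim? [ 0.396 -0.418  0.092] [-23.2 -16.3]
grey top rim? [ 0.432 -0.366  0.092] [20.9 29.1]
grey top bottom? [ 0.38  -0.375  0.   ] [-31.9  28.8]
grey top bottom? [ 0.426 -0.366  0.   ] [15.6 30.1]
```

Run:
```python
from h import *
go([.329,-.397,.108],ori(3,45))
```

```text
lin [-71.4, -14.9, 130.2] ang [-4.88, 0.03, 4.93]
```

>>> servo_tool(
  commands=[
    {"linear": [-36,-7,40],"angular": [-4.9,0,4.9],"gripper": 0.55},
    {"linear": [-50,-11,80],"angular": [-4.9,0,4.9],"gripper": 0.55},
    {"linear": [-71.4,-14.9,120],"angular": [-4.9,0,4.9],"gripper": 0.55},
    {"linear": [-71.4,-14.9,130],"angular": [-4.9,0,4.9],"gripper": 0.55},
    {"linear": [-71.4,-14.9,130],"angular": [-4.9,0,4.9],"gripper": 0.55},
    {"linear": [-71.4,-14.9,130],"angular": [-4.9,0,4.9],"gripper": 0.55},
  ],
)

```text
time_s: 5.45
position: [0.3287, -0.3983, 0.1095]
tool_rot: [[0.706, 0.052, 0.707], [0.039, -0.999, 0.035], [0.707, 0.003, -0.707]]
ft_force: [0.0, 0.9, -0.0]
grip_width: 0.0663
```

Run:
```python
from h import *
st(); go([.403,-.393,.034],ori(3,45))
p=shot('side','x'); q=shot('top','x')
cv2.imwrite('pics/s2.png',np.hstack([cv2.resize(p['frame'][190:330,180:280],None,fx=4,fy=4,interpolation=cv2.INTER_CUBIC),cv2.resize(q['frame'][170:310,280:380],None,fx=4,fy=4,interpolation=cv2.INTER_CUBIC)]))
```

```text
{'time_s': 5.45, 'q': [-84.873, 27.457, 108.233, 56.205, 58.282, -35.098], 'position': [0.329, -0.398, 0.11], 'tool_rot': [[0.706, 0.052, 0.707], [0.039, -0.999, 0.035], [0.707, 0.003, -0.707]], 'ft_force': [0.017, 0.937, -0.007], 'grip_width': 0.066}
lin [-0.8, -1.6, 106.1] ang [0.14, -0.03, 0.1]
```

View pics/s2.png

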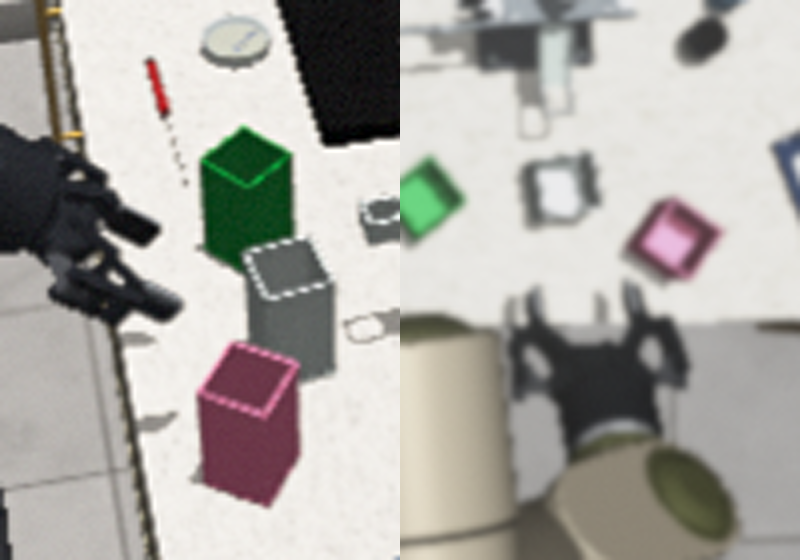

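Run:
```python
from h import *
pt=env.get_image('top'); o=env.observe(); R=np.array(o['tool_rot']);t=np.array(o['position'])
x0,y0,f=305,200,12
im=cv2.resize(pt['frame'][y0:y0+50,x0:x0+60],None,fx=f,fy=f,interpolation=cv2.INTER_CUBIC)
def dot(P,c): q=(proj(pt,P)-[x0,y0]+.5)*f-.5; cv2.circle(im,tuple(q.astype(int)),4,c,-1); print(q.round())
for k in (t+R@[0,0.033,0.005],t+R@[0,-.033,.005]): dot(k,(0,0,255))
for b in(-.025,.025):
  for a in (-.025,.025):
    an=.165; dot([.414+a*np.cos(an)-b*np.sin(an),-.395+a*np.sin(an)+b*np.cos(an),.092],(0,200,0))
cv2.imwrite('pics/cal2.png',im)
```

```text
[363. 487.]
[116. 505.]
[321. 264.]
[286.  81.]
[139. 298.]
[104. 115.]
```

View pics/cal2.png

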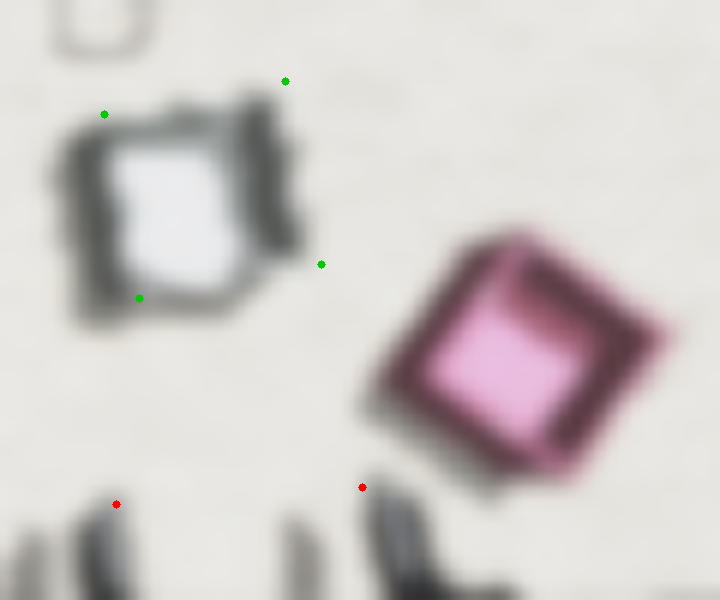

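Run:
```python
from h import *
go([.400,-.390,.034],ori(3,45))
ps=env.get_image('side'); o=env.observe(); R=np.array(o['tool_rot']);t=np.array(o['position'])
x0,y0,f=200,220,9
im=cv2.resize(ps['frame'][y0:y0+70,x0:x0+75],None,fx=f,fy=f,interpolation=cv2.INTER_CUBIC)
def dot(P,c): q=(proj(ps,P)-[x0,y0]+.5)*f-.5; cv2.circle(im,tuple(q.astype(int)),4,c,-1)
for k in (t+R@[0,0.033,0.005],t+R@[0,-.033,.005]): dot(k,(0,0,255))
for b in(-.025,.025):
  for a in (-.025,.025):
    an=.165; dot([.411+a*np.cos(an)-b*np.sin(an),-.391+a*np.sin(an)+b*np.cos(an),.092],(0,255,0))
cv2.imwrite('pics/cal3.png',im)
```

```text
lin [-2.4, -4.8, 104.2] ang [0.19, -0.02, 0.08]
```

View pics/cal3.png

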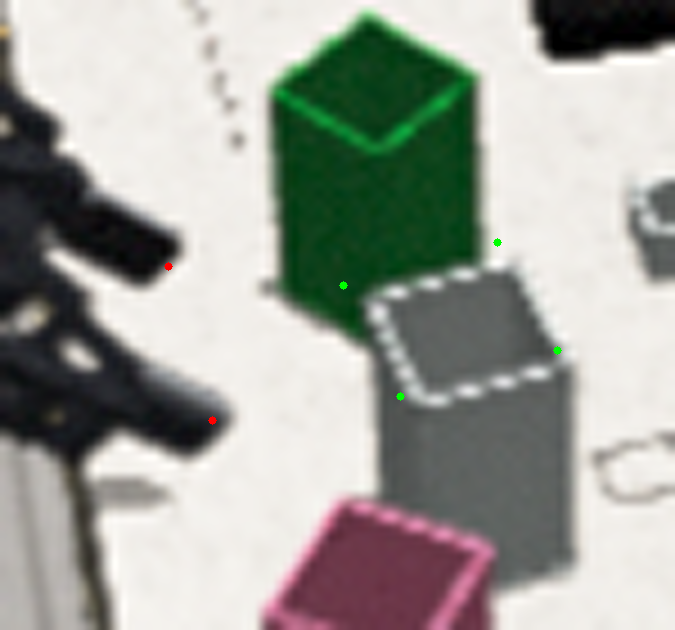

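Run:
```python
from h import *
go([.403,-.394,.034],ori(3,45))
```

```text
lin [-0.3, -0.4, 106.0] ang [0.17, -0.01, 0.06]
```

Advance in steps, watching force.

>>> servo_tool(
  commands=[
    {"linear": [0,0,20],"angular": [0,0,0],"gripper": 0.65},
    {"linear": [0,0,40],"angular": [0,0,0],"gripper": 0.65},
    {"linear": [0,0,55],"angular": [0,0,0],"gripper": 0.65},
    {"linear": [0,0,70],"angular": [0,0,0],"gripper": 0.65},
    {"linear": [0,0,70],"angular": [0,0,0],"gripper": 0.65},
    {"linear": [0,0,70],"angular": [0,0,0],"gripper": 0.65},
  ],
)

```text
time_s: 6.25
position: [0.378, -0.3946, 0.0585]
tool_rot: [[0.706, 0.052, 0.706], [0.037, -0.999, 0.037], [0.707, -0.0, -0.707]]
ft_force: [-0.2, 0.1, 0.7]
grip_width: 0.0704
```

Run:
```python
from h import *
go([.403,-.394,.034],ori(3,45))
p=shot('side','x'); q=shot('top','x')
cv2.imwrite('pics/s3.png',np.hstack([cv2.resize(p['frame'][210:310,200:280],None,fx=5,fy=5,interpolation=cv2.INTER_CUBIC),cv2.resize(q['frame'][180:280,290:370],None,fx=5,fy=5,interpolation=cv2.INTER_CUBIC)]))
```

```text
lin [0.3, 0.7, 35.0] ang [0.01, -0.0, -0.02]
```

View pics/s3.png

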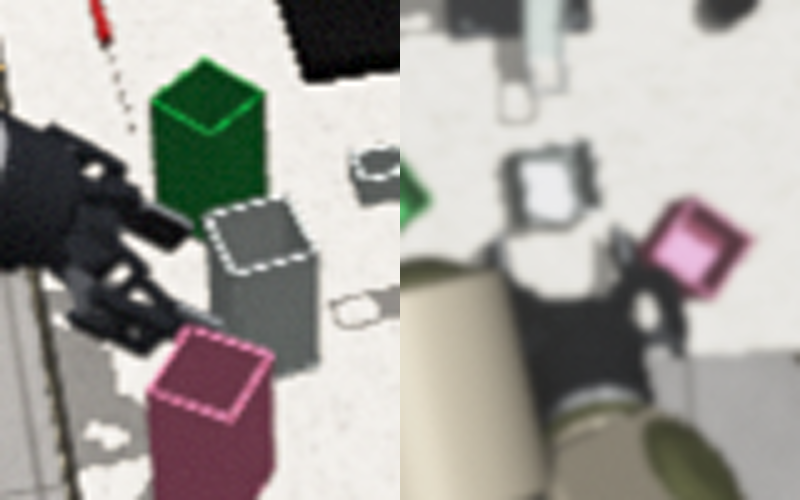

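>>> servo_tool(
  commands=[
    {"linear": [0,0,-20],"angular": [0,0,0],"gripper": 0.65},
    {"linear": [0,0,-40],"angular": [0,0,0],"gripper": 0.3},
    {"linear": [0,0,-45],"angular": [0,0,0],"gripper": -0.5},
    {"linear": [0,0,-45],"angular": [0,0,0],"gripper": -0.5},
    {"linear": [0,0,-45],"angular": [0,0,0],"gripper": -0.5},
    {"linear": [0,0,-45],"angular": [0,0,0],"gripper": -0.5},
    {"linear": [0,0,-45],"angular": [0,0,0],"gripper": -0.5},
    {"linear": [0,0,-45],"angular": [0,0,0],"gripper": -0.5},
  ],
)

```text
time_s: 7.15
position: [0.3464, -0.396, 0.09]
tool_rot: [[0.706, 0.052, 0.706], [0.036, -0.999, 0.037], [0.707, -0.001, -0.707]]
ft_force: [-0.2, -0.5, 0.7]
grip_width: 0.0213
```

Run:
```python
from h import *
st()
p=shot('side','x'); q=shot('top','x')
cv2.imwrite('pics/s4.png',np.hstack([cv2.resize(p['frame'][210:310,200:280],None,fx=5,fy=5,interpolation=cv2.INTER_CUBIC),cv2.resize(q['frame'][180:280,290:370],None,fx=5,fy=5,interpolation=cv2.INTER_CUBIC)]))
```

```text
{'time_s': 7.15, 'q': [-82.432, 30.029, 108.419, 58.792, 55.499, -36.601], 'position': [0.346, -0.396, 0.09], 'tool_rot': [[0.706, 0.052, 0.706], [0.036, -0.999, 0.037], [0.707, -0.001, -0.707]], 'ft_force': [-0.177, -0.471, 0.697], 'grip_width': 0.021}
```

View pics/s4.png

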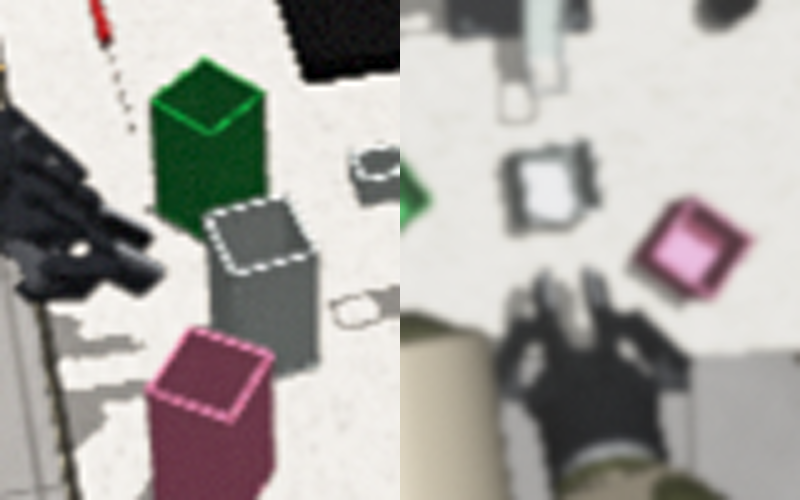

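Run:
```python
from h import *
go([.348,-.406,.039],ori(10,35))
go([.348,-.406,.090],ori(10,35))
```

```text
lin [-35.3, 10.0, 36.9] ang [4.51, -9.99, -5.4]
lin [0.8, 10.0, 0.8] ang [4.51, -9.99, -5.4]
```

>>> servo_tool(
  commands=[
    {"linear": [0.8,10,0.8],"angular": [4.5,-10,-5.4],"gripper": -0.5},
    {"linear": [0.8,10,0.8],"angular": [4.5,-10,-5.4],"gripper": -0.5},
    {"linear": [-17,10,18],"angular": [4.5,-10,-5.4],"gripper": -0.5},
    {"linear": [-35.3,10,36.9],"angular": [4.5,-10,-5.4],"gripper": -0.5},
    {"linear": [-35.3,10,36.9],"angular": [4.5,-10,-5.4],"gripper": -0.5},
    {"linear": [-35.3,10,36.9],"angular": [4.5,-10,-5.4],"gripper": -0.5},
  ],
)

```text
time_s: 7.85
position: [0.3479, -0.4062, 0.0394]
tool_rot: [[0.807, 0.173, 0.565], [0.142, -0.985, 0.1], [0.574, -0.001, -0.819]]
ft_force: [0.2, -0.0, 0.1]
grip_width: 0.0214
```

Run:
```python
from h import *
st(); go([.4396,-.389,.039],ori(10,35)); go([.3746,-.402,.039],ori(10,35))
p=shot('side','x'); q=shot('top','x')
cv2.imwrite('pics/s5.png',np.hstack([cv2.resize(p['frame'][210:310,200:280],None,fx=5,fy=5,interpolation=cv2.INTER_CUBIC),cv2.resize(q['frame'][180:280,290:370],None,fx=5,fy=5,interpolation=cv2.INTER_CUBIC)]))
```

```text
{'time_s': 7.85, 'q': [-78.361, 34.78, 103.318, 46.984, 51.647, -31.59], 'position': [0.348, -0.406, 0.039], 'tool_rot': [[0.807, 0.173, 0.565], [0.142, -0.985, 0.1], [0.574, -0.001, -0.819]], 'ft_force': [0.157, -0.044, 0.11], 'grip_width': 0.021}
lin [76.1, -1.0, 53.9] ang [-0.01, -0.0, -0.04]
lin [21.9, 0.5, 15.8] ang [-0.01, -0.0, -0.04]
```

View pics/s5.png

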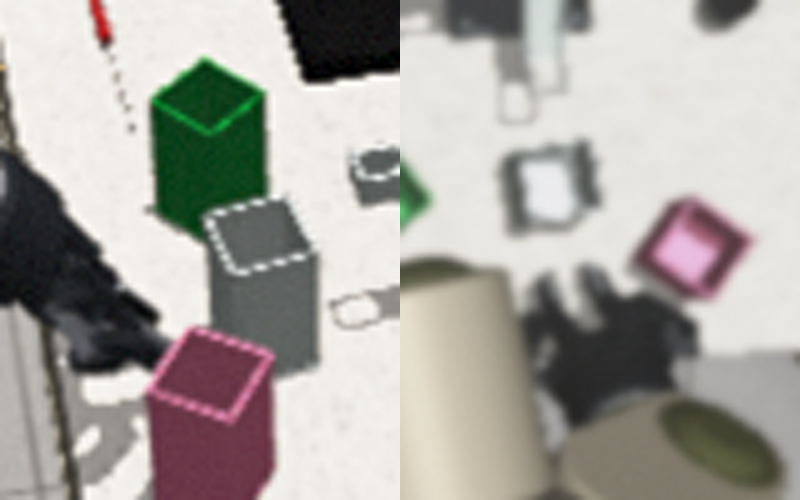

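Run:
```python
from h import *
R=ori(4,32)
for x,y in ((.355,-.396),(.372,-.394),(.405,-.390)): go([x,y,.042],R)
```

```text
lin [8.2, -9.2, 3.5] ang [-3.21, -3.0, 5.04]
lin [22.2, -8.3, 13.3] ang [-3.21, -3.0, 5.04]
lin [49.4, -6.5, 32.4] ang [-3.21, -3.0, 5.04]
```

>>> servo_tool(
  commands=[
    {"linear": [8,-9,3.5],"angular": [-3.2,-3,5],"gripper": -0.5},
    {"linear": [8,-9,3.5],"angular": [-3.2,-3,5],"gripper": -0.5},
    {"linear": [16,-8.7,9],"angular": [-3.2,-3,5],"gripper": -0.5},
    {"linear": [22,-8.3,13.3],"angular": [-3.2,-3,5],"gripper": -0.5},
    {"linear": [26,-8,16],"angular": [-3.2,-3,5],"gripper": -0.5},
    {"linear": [30,-7.8,19],"angular": [-3.2,-3,5],"gripper": -0.5},
    {"linear": [35,-7.5,22.3],"angular": [-3.2,-3,5],"gripper": -0.5},
    {"linear": [40,-7.2,25.8],"angular": [-3.2,-3,5],"gripper": -0.5},
    {"linear": [44,-7,28.5],"angular": [-3.2,-3,5],"gripper": -0.5},
    {"linear": [49.4,-6.5,32.4],"angular": [-3.2,-3,5],"gripper": -0.5},
    {"linear": [49.4,-6.5,32.4],"angular": [-3.2,-3,5],"gripper": -0.5},
  ],
)

```text
time_s: 9.05
position: [0.4056, -0.3893, 0.0409]
tool_rot: [[0.846, 0.071, 0.528], [0.06, -0.997, 0.039], [0.53, -0.001, -0.848]]
ft_force: [-0.9, 0.1, -0.4]
grip_width: 0.0215
```

Run:
```python
from h import *
st(); go([.4396,-.386,.042],ori(4,32))
p=shot('side','x'); q=shot('top','x')
cv2.imwrite('pics/s6.png',np.hstack([cv2.resize(p['frame'][210:310,200:280],None,fx=5,fy=5,interpolation=cv2.INTER_CUBIC),cv2.resize(q['frame'][180:280,290:370],None,fx=5,fy=5,interpolation=cv2.INTER_CUBIC)]))
```

```text
{'time_s': 9.05, 'q': [-69.41, 34.174, 102.016, 46.686, 44.31, -17.941], 'position': [0.406, -0.389, 0.041], 'tool_rot': [[0.846, 0.071, 0.528], [0.06, -0.997, 0.039], [0.53, -0.001, -0.848]], 'ft_force': [-0.857, 0.093, -0.447], 'grip_width': 0.022}
lin [29.5, -0.9, 17.2] ang [-0.1, 0.01, 0.04]
```

View pics/s6.png

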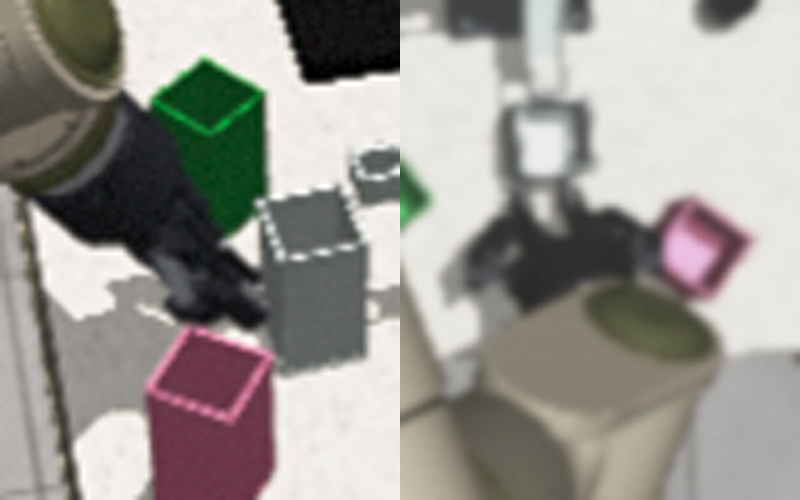

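>>> servo_tool(
  commands=[
    {"linear": [4,0,2.3],"angular": [0,0,0],"gripper": -0.5},
    {"linear": [8,0,4.6],"angular": [0,0,0],"gripper": -0.5},
    {"linear": [12,0,7],"angular": [0,0,0],"gripper": -0.5},
    {"linear": [16,0,9.3],"angular": [0,0,0],"gripper": -0.5},
    {"linear": [20,-0.5,11.7],"angular": [0,0,0],"gripper": -0.5},
    {"linear": [24,-0.5,14],"angular": [0,0,0],"gripper": -0.5},
    {"linear": [27,-1,15.8],"angular": [0,0,0],"gripper": -0.5},
    {"linear": [27,-1,15.8],"angular": [0,0,0],"gripper": -0.5},
  ],
)

```text
time_s: 9.95
position: [0.4364, -0.3861, 0.0418]
tool_rot: [[0.846, 0.071, 0.528], [0.06, -0.997, 0.039], [0.53, -0.001, -0.848]]
ft_force: [0.1, -0.5, 0.1]
grip_width: 0.0214
```

```bash
cat > ov.py <<'E'
from h import *
d=np.load('d.npy')
def W(X,P):
    c,s=np.cos(X[2]),np.sin(X[2]); P=np.array(P)/1000.
    return [X[0]+c*P[0]-s*P[1],X[1]+s*P[0]+c*P[1],P[2]]
def ov(tag,c):
    p=shot('side','x'); q=shot('top','x'); out=[]
    for p,(y0,x0) in ((p,(200,240)),(q,(160,285))):
        im=cv2.resize(p['frame'][y0:y0+90,x0:x0+65],None,fx=6,fy=6,interpolation=cv2.INTER_CUBIC); out.append(im.copy())
        for X,pts,col in [(c,[(a,b,z) for a,b in((-25,-25),(25,-25),(25,25),(-25,25))],cl) for z,cl in((92,(0,0,255)),(0,(0,120,255)))]+[(d,[(-92,-12,100),(-92,12,100),(-72,12,100),(-72,-12,100)],(255,0,255)),(d,[(-43,-50,12),(55,-50,12),(55,50,12),(-43,50,12)],(0,255,0))]:
            Q=np.array([(proj(p,W(X,P))-[x0,y0]+.5)*6-.5 for P in pts]).round().astype(int); cv2.polylines(im,[Q.reshape(-1,1,2)],True,col,1)
        out.append(im)
    cv2.imwrite(f'pics/{tag}a.png',np.hstack(out[:2])); cv2.imwrite(f'pics/{tag}b.png',np.hstack(out[2:]))
E
python3 - <<'E'
from ov import *
st(); t=env.observe()['position']; ov('e',[t[0]+.040,t[1]+.003,.07])
E
```

```text
{'time_s': 9.95, 'q': [-65.847, 34.993, 99.456, 46.116, 43.687, -13.619], 'position': [0.436, -0.386, 0.042], 'tool_rot': [[0.846, 0.071, 0.528], [0.06, -0.997, 0.039], [0.53, -0.001, -0.848]], 'ft_force': [0.053, -0.466, 0.121], 'grip_width': 0.021}
```

View pics/ea.png

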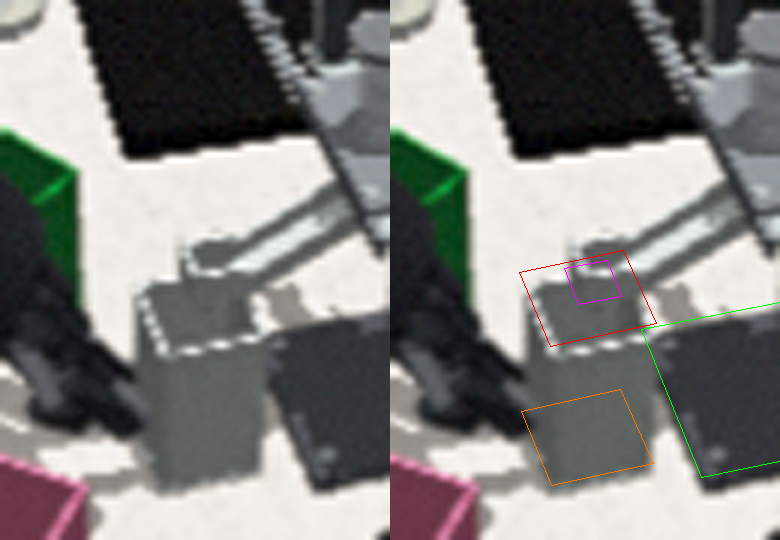

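View pics/eb.png

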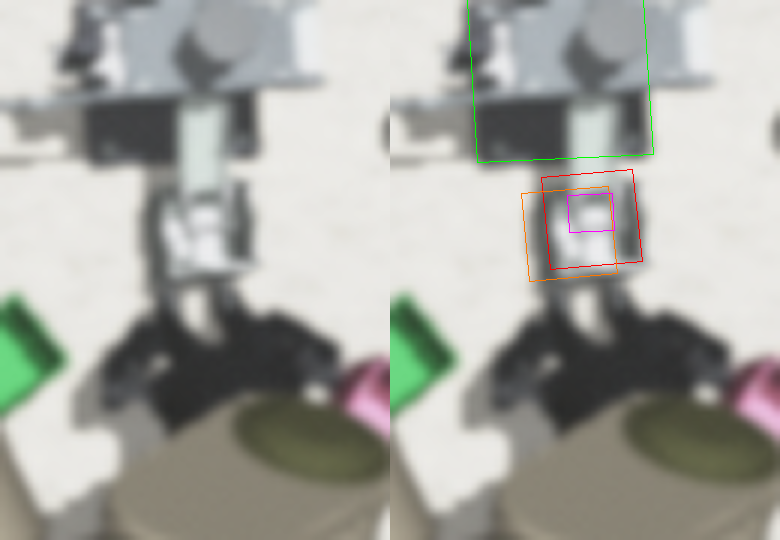

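>>> servo_tool(
  commands=[
    {"linear": [2,0,1.1],"angular": [0,0,0],"gripper": -0.5},
    {"linear": [3.8,0,2.2],"angular": [0,0,0],"gripper": -0.5},
    {"linear": [3.8,0,2.2],"angular": [0,0,0],"gripper": -0.5},
    {"linear": [-8,0,-5],"angular": [0,0,0],"gripper": -0.5},
    {"linear": [-25,0,-15.6],"angular": [0,0,0],"gripper": -0.5},
    {"linear": [-42,-1,-26.5],"angular": [0,0,0],"gripper": -0.5},
    {"linear": [-34,-1,-39],"angular": [0,0,0],"gripper": -0.5},
    {"linear": [-34,-1,-39],"angular": [0,0,0],"gripper": -0.5},
  ],
)

```text
time_s: 10.85
position: [0.3865, -0.3897, 0.0581]
tool_rot: [[0.846, 0.07, 0.529], [0.06, -0.998, 0.036], [0.53, 0.001, -0.848]]
ft_force: [-0.5, 0.7, 0.7]
grip_width: 0.0214
```

Run:
```python
from ov import *
st(); ov('f',[.480,-.383,.07])
```

```text
{'time_s': 10.85, 'q': [-71.639, 31.689, 103.035, 45.248, 46.307, -18.053], 'position': [0.386, -0.39, 0.058], 'tool_rot': [[0.846, 0.07, 0.529], [0.06, -0.998, 0.036], [0.53, 0.001, -0.848]], 'ft_force': [-0.544, 0.671, 0.7], 'grip_width': 0.021}
```

View pics/fa.png

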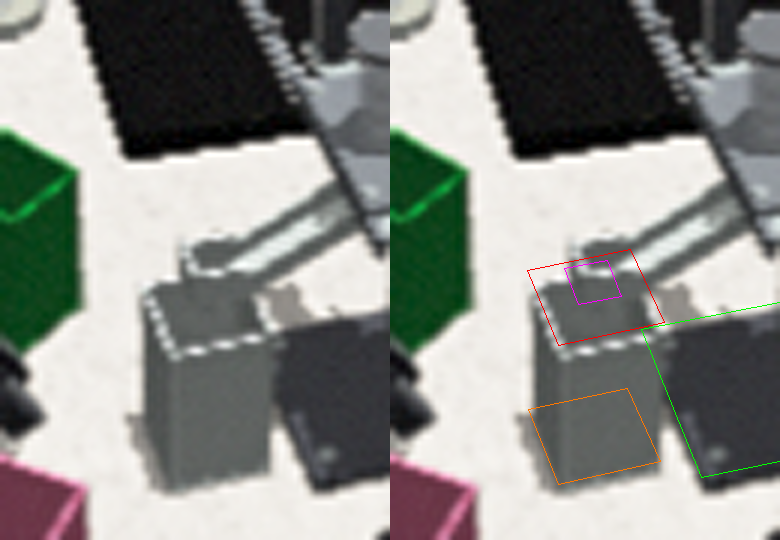

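View pics/fb.png

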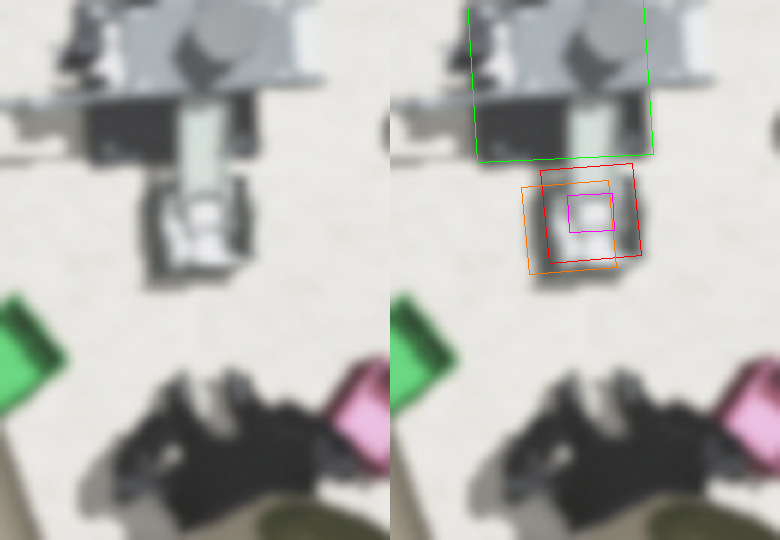

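Run:
```python
from h import *
ps=env.get_image('side'); d=np.load('d.npy')
def loc(P):
    v=np.array(P[:2])-d[:2]; c,s=np.cos(d[2]),np.sin(d[2]); return np.round([1000*(c*v[0]+s*v[1]),1000*(-s*v[0]+c*v[1])],1)
for u,v in ((292.3,198),(292.3,207.5),(291,208)):
  for z in (.165,.172,.19,.2,.215): print(u,v,z,loc(onz(ps,u,v,z)))
def W(X,P):
    c,s=np.cos(X[2]),np.sin(X[2]); P=np.array(P)/1000.
    return [X[0]+c*P[0]-s*P[1],X[1]+s*P[0]+c*P[1],P[2]]
for y in(56,74):
  for x in(-6,6): print(x,y,[proj(ps,W(d,(x,y,z))).round(1).tolist() for z in(165,215)])
print('mark',[proj(ps,W(d,(-20,y,167))).round(1).tolist() for y in (90,95)])
st()
```

```text
292.3 198 0.165 [  4.7 113.4]
292.3 198 0.172 [  1.9 104.9]
292.3 198 0.19 [-5.3 83.1]
292.3 198 0.2 [-9.4 71. ]
292.3 198 0.215 [-15.4  52.8]
292.3 207.5 0.165 [-7.9 72.3]
292.3 207.5 0.172 [-10.6  64.2]
292.3 207.5 0.19 [-17.6  43.3]
292.3 207.5 0.2 [-21.4  31.6]
292.3 207.5 0.215 [-27.2  14.2]
291 208 0.165 [-12.   71.1]
291 208 0.172 [-14.7  63. ]
291 208 0.19 [-21.6  42.1]
291 208 0.2 [-25.4  30.5]
291 208 0.215 [-31.1  13.1]
-6 56 [[294.7, 211.0], [295.3, 196.8]]
6 56 [[298.8, 210.3], [299.5, 196.1]]
-6 74 [[292.8, 207.0], [293.3, 192.8]]
6 74 [[296.9, 206.3], [297.5, 192.1]]
mark [[286.3, 203.8], [285.8, 202.7]]
{'time_s': 11.0, 'q': [-71.57, 31.831, 103.098, 45.28, 46.255, -18.12], 'position': [0.387, -0.389, 0.057], 'tool_rot': [[0.846, 0.071, 0.528], [0.06, -0.997, 0.038], [0.53, -0.001, -0.848]], 'ft_force': [0.004, 0.18, -0.027], 'grip_width': 0.021}
```

Run:
```python
from h import *
R=ori(-88.1,0,1); print(R.round(2))
go([.386,-.389,.28],ori(4,0)); go([.558,-.314,.28],R)
```

```text
[[-0.03  1.    0.  ]
 [ 1.    0.03 -0.  ]
 [-0.    0.   -1.  ]]
lin [117.6, -0.0, -189.8] ang [-0.08, -31.98, 0.05]
lin [267.6, -62.6, -96.1] ang [24.41, -25.45, -85.37]
```

>>> servo_tool(
  commands=[
    {"linear": [24,0,-38],"angular": [0,-6,0],"gripper": 0.1},
    {"linear": [48,0,-76],"angular": [0,-14,0],"gripper": 0.1},
    {"linear": [72,0,-114],"angular": [0,-20,0],"gripper": 0.1},
    {"linear": [96,0,-155],"angular": [0,-28,0],"gripper": 0.1},
    {"linear": [117.6,0,-190],"angular": [0,-32,0],"gripper": 0.1},
    {"linear": [117.6,0,-190],"angular": [0,-32,0],"gripper": 0.1},
    {"linear": [117.6,0,-190],"angular": [0,-32,0],"gripper": 0.1},
  ],
)

```text
time_s: 11.7
position: [0.3865, -0.3888, 0.2801]
tool_rot: [[0.997, 0.072, 0.001], [0.072, -0.997, 0.001], [0.001, -0.001, -1.0]]
ft_force: [-0.2, 0.6, 0.2]
grip_width: 0.047
```

Run:
```python
from h import *
st(); go([.558,-.314,.28],ori(-88.1,0,1))
```

```text
{'time_s': 11.7, 'q': [-57.577, 20.267, 70.446, 0.065, 89.314, 28.266], 'position': [0.386, -0.389, 0.28], 'tool_rot': [[0.997, 0.072, 0.001], [0.072, -0.997, 0.001], [0.001, -0.001, -1.0]], 'ft_force': [-0.177, 0.627, 0.226], 'grip_width': 0.047}
lin [176.5, -62.2, 0.3] ang [-0.01, -0.08, -87.74]
```

>>> servo_tool(
  commands=[
    {"linear": [45,-16,0],"angular": [0,0,-8.5],"gripper": 0.1},
    {"linear": [90,-32,0],"angular": [0,0,-17],"gripper": 0.1},
    {"linear": [130,-46,0],"angular": [0,0,-25],"gripper": 0.1},
    {"linear": [160,-56,0],"angular": [0,0,-34],"gripper": 0.1},
    {"linear": [176.5,-62.2,0],"angular": [0,0,-42],"gripper": 0.1},
    {"linear": [176.5,-62.2,0],"angular": [0,0,-50],"gripper": 0.1},
    {"linear": [176.5,-62.2,0],"angular": [0,0,-58],"gripper": 0.1},
    {"linear": [176.5,-62.2,0],"angular": [0,0,-66],"gripper": 0.1},
    {"linear": [176.5,-62.2,0],"angular": [0,0,-74],"gripper": 0.1},
    {"linear": [176.5,-62.2,0],"angular": [0,0,-82],"gripper": 0.1},
    {"linear": [176.5,-62.2,0],"angular": [0,0,-87.7],"gripper": 0.1},
    {"linear": [176.5,-62.2,0],"angular": [0,0,-87.7],"gripper": 0.1},
    {"linear": [176.5,-62.2,0],"angular": [0,0,-87.7],"gripper": 0.1},
  ],
)

```text
time_s: 13.0
position: [0.5571, -0.3147, 0.2788]
tool_rot: [[-0.028, 1.0, -0.002], [1.0, 0.028, 0.003], [0.003, -0.002, -1.0]]
ft_force: [-0.6, -0.6, 1.0]
grip_width: 0.047
```

Run:
```python
from h import *
st(); go([.558,-.314,.190],ori(-88.1,0,1))
p=shot('side','x'); q=shot('top','x')
cv2.imwrite('pics/g.png',np.hstack([cv2.resize(p['frame'][150:250,250:330],None,fx=5,fy=5,interpolation=cv2.INTER_CUBIC),cv2.resize(q['frame'][120:220,270:350],None,fx=5,fy=5,interpolation=cv2.INTER_CUBIC)]))
```

```text
{'time_s': 13.0, 'q': [-40.067, 30.273, 54.196, 0.06, 95.745, -41.64], 'position': [0.557, -0.315, 0.279], 'tool_rot': [[-0.028, 1.0, -0.002], [1.0, 0.028, 0.003], [0.003, -0.002, -1.0]], 'ft_force': [-0.644, -0.601, 1.03], 'grip_width': 0.047}
lin [0.4, 1.1, 88.8] ang [-0.12, -0.19, -0.32]
```

View pics/g.png

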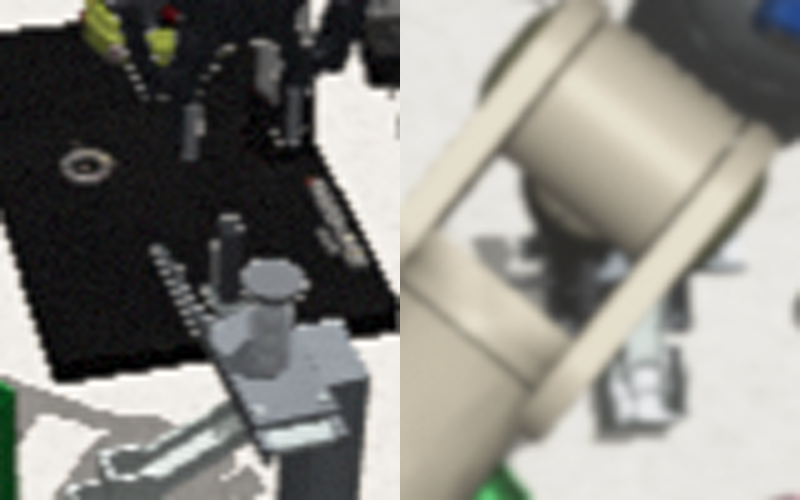

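Run:
```python
from h import *
ps=env.get_image('side'); o=env.observe(); t=np.array(o['position']);R=np.array(o['tool_rot'])
x0,y0,f=270,160,12
im=cv2.resize(ps['frame'][y0:y0+50,x0:x0+60],None,fx=f,fy=f,interpolation=cv2.INTER_CUBIC)
im=cv2.convertScaleAbs(im,alpha=1.8,beta=10)
def dot(P,c): q=(proj(ps,P)-[x0,y0]+.5)*f-.5; cv2.circle(im,tuple(q.astype(int)),4,c,-1)
for s in(-1,1):
  for x in (-.011,.011): dot(t+R@[x,s*.0235,.008],(0,0,255))
dot([t[0],t[1],.215],(0,255,0)); dot([t[0],t[1],.172],(0,255,0))
cv2.imwrite('pics/g2.png',im); cv2.imwrite('pics/g3.png',ps['frame'])
```

```text
(no output)
```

View pics/g2.png

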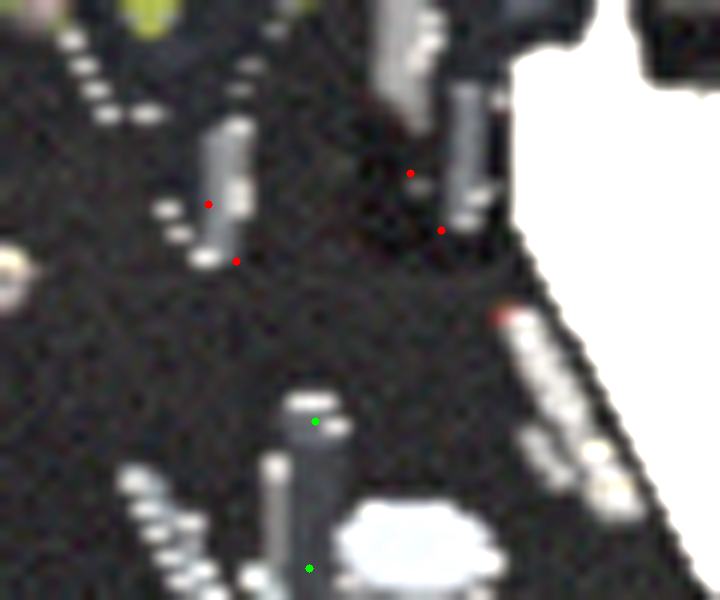

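View pics/g3.png

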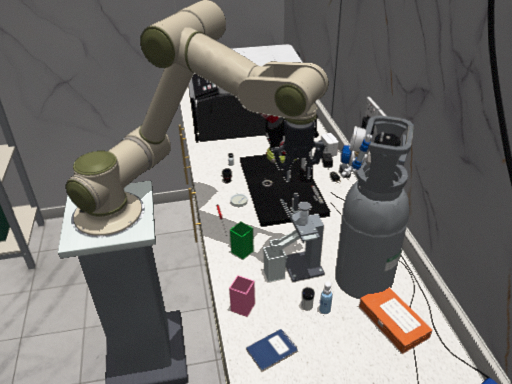

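>>> servo_tool(
  commands=[
    {"linear": [2,1,20],"angular": [0,0,0],"gripper": 0.1},
    {"linear": [2.4,1,40],"angular": [0,0,0],"gripper": 0.1},
    {"linear": [2.4,1,55],"angular": [0,0,0],"gripper": 0.1},
    {"linear": [2.4,1,68],"angular": [0,0,0],"gripper": 0.1},
    {"linear": [2.4,1,78],"angular": [0,0,0],"gripper": 0.1},
    {"linear": [2.4,1,88],"angular": [0,0,0],"gripper": 0.1},
    {"linear": [2.4,1,88],"angular": [0,0,0],"gripper": 0.1},
    {"linear": [2.4,1,88],"angular": [0,0,0],"gripper": 0.1},
  ],
)

```text
time_s: 13.95
position: [0.5584, -0.3123, 0.1927]
tool_rot: [[-0.03, 1.0, -0.0], [1.0, 0.03, 0.001], [0.001, -0.0, -1.0]]
ft_force: [-0.2, -1.0, -1.2]
grip_width: 0.0469
```

Run:
```python
from h import *
st(); ps=env.get_image('side')
im=cv2.resize(ps['frame'][170:230,260:330],None,fx=10,fy=10,interpolation=cv2.INTER_CUBIC)
cv2.imwrite('pics/g4.png',cv2.convertScaleAbs(im,alpha=1.6,beta=10))
```

```text
{'time_s': 13.95, 'q': [-39.811, 32.932, 63.508, 0.035, 83.595, -41.547], 'position': [0.558, -0.312, 0.193], 'tool_rot': [[-0.03, 1.0, -0.0], [1.0, 0.03, 0.001], [0.001, -0.0, -1.0]], 'ft_force': [-0.173, -1.047, -1.179], 'grip_width': 0.047}
```

View pics/g4.png

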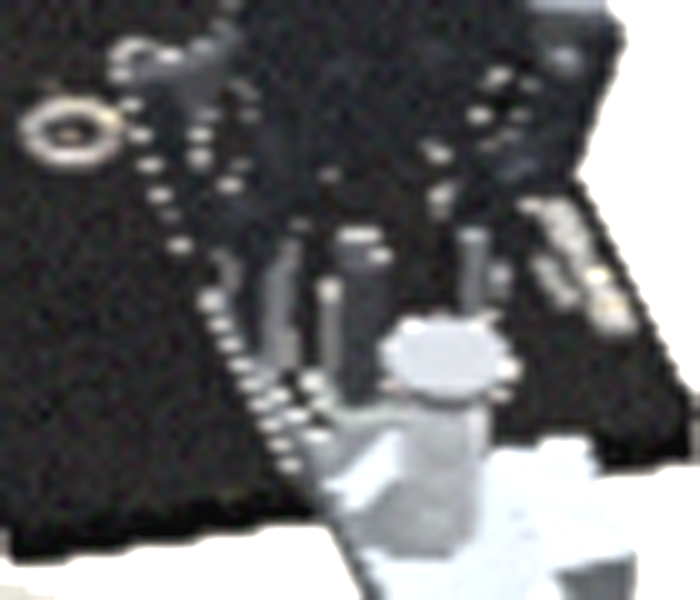

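>>> servo_tool(
  commands=[
    {"linear": [0,-2,1],"angular": [0,0,0],"gripper": 0.1},
    {"linear": [0,-2,1],"angular": [0,0,0],"gripper": -0.4},
    {"linear": [0,-2,1],"angular": [0,0,0],"gripper": -0.6},
    {"linear": [0,-2,1],"angular": [0,0,0],"gripper": -0.7},
    {"linear": [0,-2,1],"angular": [0,0,0],"gripper": -0.9},
    {"linear": [0,-2,1],"angular": [0,0,0],"gripper": -1},
    {"linear": [0,-2,1],"angular": [0,0,0],"gripper": -1},
    {"linear": [0,-2,1],"angular": [0,0,0],"gripper": -1},
    {"linear": [0,-2,1],"angular": [0,0,0],"gripper": -1},
  ],
  force=20,
)

```text
time_s: 14.9
position: [0.5568, -0.3123, 0.1917]
tool_rot: [[-0.031, 1.0, 0.001], [1.0, 0.031, 0.001], [0.001, 0.001, -1.0]]
ft_force: [5.5, 0.6, 1.3]
grip_width: 0.0121
```

>>> servo_tool(
  commands=[
    {"linear": [0,0.7,0],"angular": [0,0,0],"gripper": -1},
    {"linear": [0,0.7,0],"angular": [0,0,0],"gripper": -1},
    {"linear": [0,0.7,0],"angular": [0,0,0],"gripper": -1},
    {"linear": [0,0.7,0],"angular": [0,0,0],"gripper": -1},
  ],
  force=70,
)

```text
time_s: 15.3
position: [0.5569, -0.3123, 0.1918]
tool_rot: [[-0.031, 1.0, -0.0], [1.0, 0.031, 0.001], [0.001, -0.0, -1.0]]
ft_force: [0.2, -0.0, 5.8]
grip_width: 0.0113
```

Run:
```python
from h import *
st(); shot('side','h0'); shot('top','h0t')
```

```text
{'time_s': 15.3, 'q': [-39.895, 32.841, 63.835, 0.024, 83.362, -41.647], 'position': [0.557, -0.312, 0.192], 'tool_rot': [[-0.031, 1.0, -0.0], [1.0, 0.031, 0.001], [0.001, -0.0, -1.0]], 'ft_force': [0.2, -0.032, 5.804], 'grip_width': 0.011}
```

>>> servo_tool(
  commands=[
    {"linear": [3,0,0],"angular": [0,0,0],"gripper": -1},
    {"linear": [6,0,0],"angular": [0,0,0],"gripper": -1},
    {"linear": [9,0,0],"angular": [0,0,0],"gripper": -1},
    {"linear": [12,0,0],"angular": [0,0,0],"gripper": -1},
    {"linear": [15,0,0],"angular": [0,0,0],"gripper": -1},
    {"linear": [18,0,0],"angular": [0,0,0],"gripper": -1},
    {"linear": [21,0,0],"angular": [0,0,0],"gripper": -1},
    {"linear": [24,0,0],"angular": [0,0,0],"gripper": -1},
    {"linear": [27,0,0],"angular": [0,0,0],"gripper": -1},
    {"linear": [30,0,0],"angular": [0,0,0],"gripper": -1},
    {"linear": [30,0,0],"angular": [0,0,0],"gripper": -1},
    {"linear": [30,0,0],"angular": [0,0,0],"gripper": -1},
    {"linear": [30,0,0],"angular": [0,0,0],"gripper": -1},
    {"linear": [30,0,0],"angular": [0,0,0],"gripper": -1},
    {"linear": [30,0,0],"angular": [0,0,0],"gripper": -1},
    {"linear": [30,0,0],"angular": [0,0,0],"gripper": -1},
    {"linear": [30,0,0],"angular": [0,0,0],"gripper": -1},
    {"linear": [30,0,0],"angular": [0,0,0],"gripper": -1},
  ],
)

```text
time_s: 17.2
position: [0.5552, -0.2835, 0.1917]
tool_rot: [[-0.029, 1.0, -0.002], [1.0, 0.029, -0.001], [-0.001, -0.002, -1.0]]
ft_force: [-3.9, -6.9, 5.7]
grip_width: 0.0108
```

Run:
```python
from h import *
st(); p=shot('side','h1'); q=shot('top','h1t')
a=cv2.imread('pics/h0.png')
f=lambda i:cv2.resize(i[175:285,255:325],None,fx=5,fy=5,interpolation=cv2.INTER_CUBIC)
cv2.imwrite('pics/h1c.png',np.hstack([f(a),f(p['frame'])]))
b=cv2.imread('pics/h0t.png')
f=lambda i:cv2.resize(i[160:230,290:350],None,fx=6,fy=6,interpolation=cv2.INTER_CUBIC)
cv2.imwrite('pics/h1tc.png',np.hstack([f(b),f(q['frame'])]))
for n,P in (('s',p),('t',q)):
  for k in('ball0_center','cup'):
    print(n,k,[(round(r['confidence'],2),np.round(r['extent']).tolist()) for r in env.trace(P,k)[:4]])
```

```text
{'time_s': 17.2, 'q': [-37.865, 31.337, 66.625, -0.125, 82.075, -39.534], 'position': [0.555, -0.284, 0.192], 'tool_rot': [[-0.029, 1.0, -0.002], [1.0, 0.029, -0.001], [-0.001, -0.002, -1.0]], 'ft_force': [-3.913, -6.913, 5.73], 'grip_width': 0.011}
s ball0_center []
s cup [(0.97, [231.0, 223.0, 253.0, 258.0]), (0.83, [231.0, 276.0, 258.0, 317.0]), (0.7, [264.0, 246.0, 287.0, 283.0]), (0.17, [321.0, 284.0, 332.0, 315.0])]
t ball0_center []
t cup [(0.79, [335.0, 216.0, 359.0, 238.0]), (0.72, [278.0, 215.0, 294.0, 228.0]), (0.46, [312.0, 189.0, 327.0, 207.0])]
```

View pics/h1c.png

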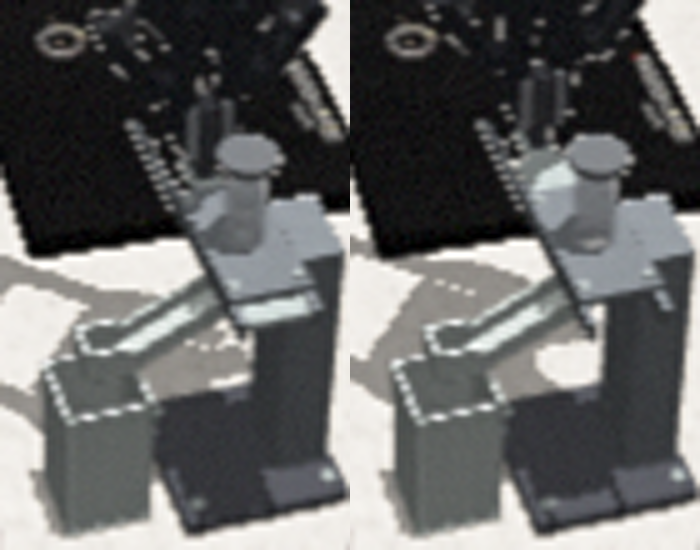

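View pics/h1tc.png

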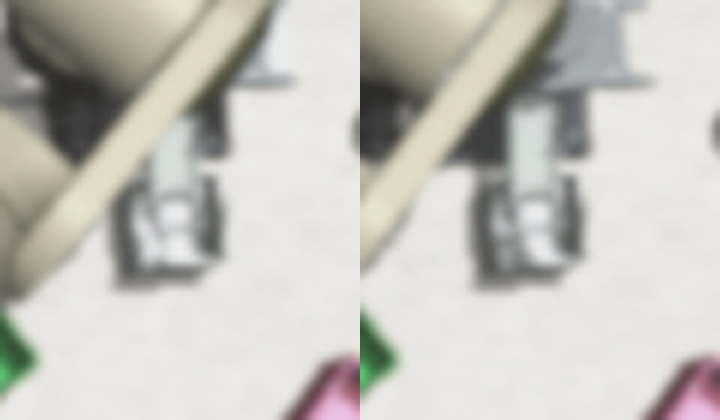

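>>> servo_tool(
  commands=[
    {"linear": [1.2,0,0],"angular": [0,0,0],"gripper": -1},
    {"linear": [1.2,0,0],"angular": [0,0,0],"gripper": -1},
    {"linear": [1.2,0,0],"angular": [0,0,0],"gripper": -1},
    {"linear": [1.2,0,0],"angular": [0,0,0],"gripper": -1},
    {"linear": [1.2,0,0],"angular": [0,0,0],"gripper": -1},
    {"linear": [1.2,0,0],"angular": [0,0,0],"gripper": -1},
  ],
)

```text
time_s: 18.1
position: [0.5552, -0.2823, 0.1917]
tool_rot: [[-0.029, 1.0, -0.002], [1.0, 0.029, -0.001], [-0.001, -0.002, -1.0]]
ft_force: [-4.3, -6.6, 5.5]
grip_width: 0.0109
```

Run:
```python
from h import *
st(); F=[np.array(env.observe()['ft_force'])]
p=shot('side','h2'); q=shot('top','h2t')
for _ in range(2): env.get_image('top'); F.append(np.array(env.observe()['ft_force']))
print(np.mean(F,0))
a=cv2.imread('pics/h0.png')
f=lambda i:cv2.resize(i[185:240,270:318],None,fx=8,fy=8,interpolation=cv2.INTER_CUBIC)
cv2.imwrite('pics/h2c.png',np.hstack([f(a),f(p['frame'])]))
b=cv2.imread('pics/h0t.png'); g=lambda i:cv2.resize(i[182:212,305:335],None,fx=12,fy=12,interpolation=cv2.INTER_CUBIC)
s=lambda i:cv2.resize(i[240:285,258:292],None,fx=9,fy=8,interpolation=cv2.INTER_CUBIC)
cv2.imwrite('pics/h2tc.png',np.hstack([g(b),g(q['frame'])])); cv2.imwrite('pics/h2sc.png',np.hstack([s(a),s(p['frame'])]))
```

```text
{'time_s': 18.1, 'q': [-37.779, 31.282, 66.731, -0.129, 82.024, -39.446], 'position': [0.555, -0.282, 0.192], 'tool_rot': [[-0.029, 1.0, -0.002], [1.0, 0.029, -0.001], [-0.001, -0.002, -1.0]], 'ft_force': [-4.306, -6.579, 5.491], 'grip_width': 0.011}
[-4.35256632 -6.85697306  5.40202295]
```

View pics/h2c.png

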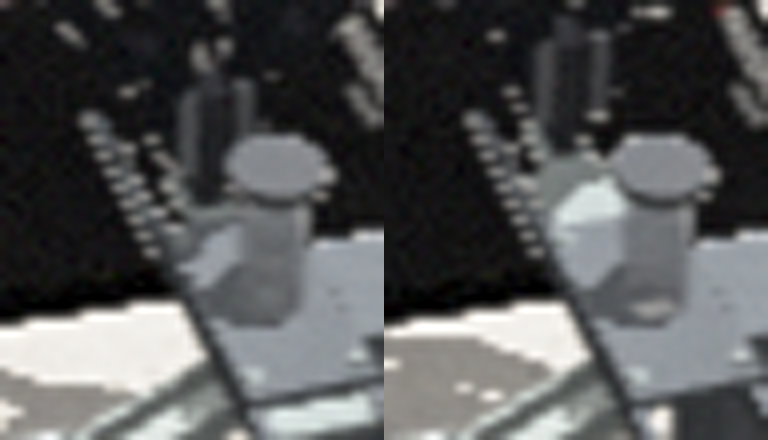

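View pics/h2tc.png

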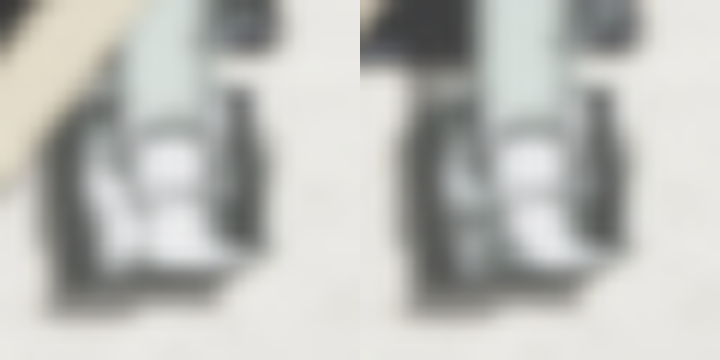

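View pics/h2sc.png

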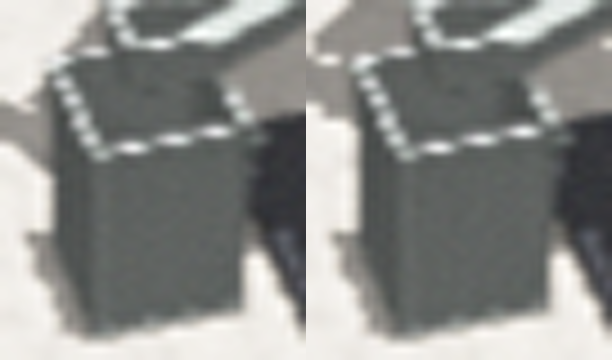

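Run:
```python
import cv2,numpy as np
L=[cv2.imread(f'pics/{n}.png') for n in('side0','h0','h2')]
cv2.imwrite('pics/tube.png',np.hstack([cv2.convertScaleAbs(cv2.resize(i[198:230,292:314],None,fx=11,fy=11,interpolation=cv2.INTER_CUBIC),alpha=1.4) for i in L]))
for i in L: print(i[208:227,299:309:2].mean(2).round().astype(int).tolist())
T=[cv2.imread(f'pics/{n}.png') for n in('h0t','h1t','h2t')]
cv2.imwrite('pics/tt.png',np.hstack([cv2.convertScaleAbs(cv2.resize(i[186:212,308:332],None,fx=10,fy=10,interpolation=cv2.INTER_LINEAR),alpha=1.0) for i in T]))
```

```text
[[112, 127, 134, 137, 135], [86, 66, 96, 108, 89], [161, 90, 60, 62, 85], [193, 123, 100, 95, 132], [152, 114, 113, 113, 136], [139, 110, 111, 111, 128], [141, 107, 108, 107, 123], [141, 110, 104, 102, 113], [143, 108, 100, 102, 119], [141, 111, 107, 112, 119], [96, 97, 108, 106, 121], [91, 99, 103, 103, 123], [90, 102, 99, 103, 118], [89, 99, 110, 106, 116], [91, 98, 110, 104, 121], [88, 97, 102, 100, 128], [85, 91, 97, 113, 145], [97, 95, 89, 131, 154], [154, 151, 150, 152, 155]]
[[111, 125, 137, 137, 136], [79, 67, 96, 105, 88], [93, 92, 61, 58, 87], [118, 121, 104, 95, 133], [101, 116, 115, 114, 137], [136, 111, 111, 111, 129], [142, 109, 108, 108, 122], [142, 110, 103, 101, 115], [143, 109, 102, 102, 121], [139, 109, 108, 109, 119], [96, 101, 108, 106, 122], [88, 101, 99, 102, 122], [93, 101, 101, 103, 119], [90, 99, 113, 104, 117], [93, 97, 109, 104, 120], [89, 99, 102, 99, 125], [86, 92, 94, 107, 145], [97, 99, 92, 128, 156], [152, 153, 152, 155, 155]]
[[118, 126, 135, 135, 137], [171, 63, 96, 105, 88], [199, 92, 60, 58, 84], [193, 121, 103, 99, 131], [149, 115, 115, 119, 136], [140, 113, 116, 112, 127], [141, 114, 116, 113, 123], [142, 115, 115, 112, 117], [145, 113, 112, 113, 121], [140, 115, 115, 110, 118], [97, 104, 108, 108, 122], [86, 106, 107, 105, 119], [90, 101, 97, 104, 120], [92, 87, 91, 96, 117], [90, 97, 110, 118, 119], [91, 130, 152, 143, 130], [86, 102, 131, 116, 144], [96, 99, 95, 128, 153], [153, 150, 148, 152, 151]]
```

View pics/tube.png

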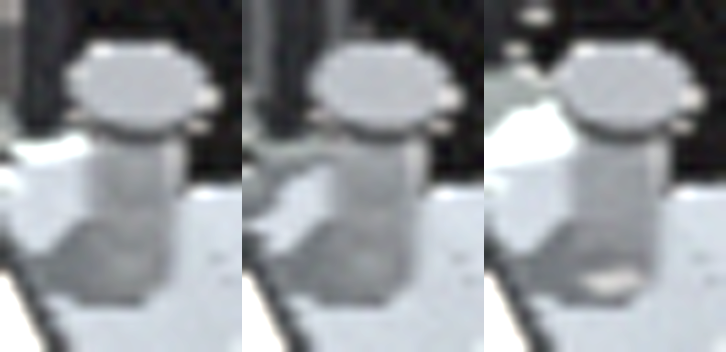

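View pics/tt.png

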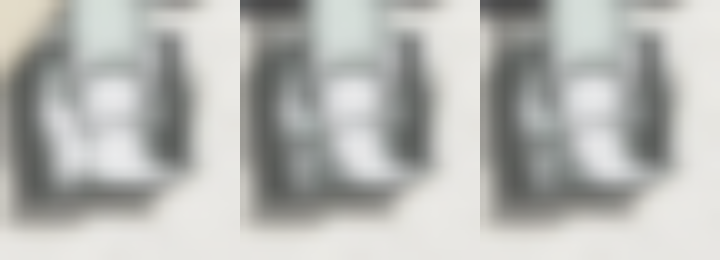

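Run:
```python
from h import *
st(); print(env.close_job())
```

```text
{'time_s': 18.3, 'q': [-37.78, 31.28, 66.73, -0.129, 82.026, -39.444], 'position': [0.555, -0.282, 0.192], 'tool_rot': [[-0.029, 1.0, -0.002], [1.0, 0.029, -0.001], [-0.001, -0.002, -1.0]], 'ft_force': [-4.26, -7.497, 5.162], 'grip_width': 0.011}
the job is handed in; nothing more can be done
None
```

The cup is under the chute's nose and the gripper is holding the gate at about the mark. I handed the job in at 18.3 s of the 54 s allowed.

- **Cup:** I slid the grey cup to the spot with the tilted fingertips. A side grasp would have brought the gripper's knuckles against the pink cup, so I backed out of that. The last pictures show the cup upright and, compared with the dispenser in the same picture, about 5 mm or less from the spot.
- **Gate:** I clamped the tab across its thickness at 70 N. The first 30 mm pull moved the tool only 28.8 mm, so I added 1.2 mm, for a measured 30.0 mm. The spring pull read 6.6 to 7.5 N against the stated 7.2 N at the mark. The tab's shift in the side picture also fits 30 mm.
- **Balls:** The side picture shows the tube empty with its hole open, and no ball on the chute. In the top picture a dark patch appeared inside the cup.

**Less certain:**
- The ball detector found no balls, so all three being in the cup is inferred.
- The tick mark was hidden by the gripper, so the tab's alignment with it was not seen directly.
- The two cameras disagreed by 5 to 8 mm on the cup's first position, so I relied on its position relative to the dispenser.
- I saw no bystander or look-alike cup move, but I did not measure them again at the end.

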